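Clamp a seal blank in the star-wheel engraving vice

ROBOT

A 6-joint arm with a two-finger parallel gripper is mounted at the origin on the work surface. World frame = base frame: x ahead of the robot, y to its left, z up, the work surface at z = 0. Lengths are in m, angles in rad, forces in N, time in s.
With the tool pointing down it reaches from about 0.35 to 0.775 m from the base axis. Payload 5.5 kg.
Tool frame: the origin (TCP) lies on the centre line of the jaws, within the pads' length; the fingertips stand 11 mm ahead of it and the grasp point (between the pads) lies 8 mm behind it (env.nose_length is the distance from the TCP to the fingertips, in m); x points along the fingers, z is the direction in which the jaws open and shut, and the axes are right-handed (so a half turn about x gives the same grasp; the last joint's range is limited). The gripper opens to 85 mm and grips with 20 to 120 N. Pads are 22 mm wide; open, the fingers measure 114 mm over their backs; the gripper's body (76 mm by 85 mm) begins 54 mm behind the grasp point. The pads swing forward as they close: fully open they stand 13 mm farther back than shut.
Start: joints at [1.001, 0.313, 0.046, 1.304, 0, 1.431], TCP at [0.24, 0.523, 0.22] pointing down, gripper open.
Joint ranges: [-2.76, 2.76], [-0.86, 1.69], [-1.03, 1.26], [-2.2, 2.34], [-1.47, 1.5], [-3.14, 3.14]. Speed limits (rad/s): [2.57, 2.57, 3.14, 3.14, 3.14, 3.14].

INTERFACE

Orientations are given as a unit quaternion [w, x, y, z].
In Python, from workcell import env gives the robot as it stands. The module is installed in compiled form; this text tells all that it offers.
- The arm moves only by the tool step_arm, never from a script. Its argument "moves" is a list that holds one entry, the list of rows, each a list of 7 numbers: the turn, a rotation vector about the tool's x, y, z in rad, then the shift along the tool's x, y, z in m, then the opening, from 0 (shut) to 1 (fully open). In form: [[[rx, ry, rz, tx, ty, tz, grip], ...]]. A call has 1 to 12 rows; each row is the pose to reach, as a shift and turn from the pose measured when the call began, along the tool's axes at that moment; what a row does not reach only later rows make up. A row lasts 1/10 s, in which the tool goes at most 50 mm and 8.59 degrees, less where a joint would pass 70% of its speed; a pose out of reach is approached as far as the arm can. A call with a gripper value outside its range is refused whole. The fingers move at their own pace and stop on an object; "force" is the grip in N (left out, the last holds). Time passes only in rows, so rows that repeat a pose let the fingers close. It gives the time, the measured TCP pose, the force and the opening at its end, in the units of the state.
- env.get_state(): the state, without advancing time (a new reading comes with each control period).
- env.read_camera(name): name is "scene" or "side" or "wrist"; returns (picture, depth): 400x640x3 uint8, red, green, blue; 400x640 float32, m along the optical axis (not along the pixel's ray), 0 where there is no reading.
- env.get_calibration(name): a dict with "mtx" (3x3 intrinsics, pixels), "camera_from_world" (4x4, takes a point from world to camera coordinates); the wrist camera has in their place "T_tool_cam" (4x4, takes a point from camera to tool coordinates, whose origin is the TCP and whose axes are the tool frame's). Camera axes: x right, y down, z forward; pixel columns grow to the right and rows downward; lengths in m; the calibration is good to about 2 mm. A picture is of the moment at which its call begins: read the wrist's pose just before it. get_calibration takes no time and is no camera call.
- env.hand_in(): hands the job in, once; it reports no verdict.
Trained networks look in the newest picture that a camera, given by its name, has taken for a name from the list of things; names that differ only in an ending like _2 or _b are one class to them, and where a whole thing is asked for, a point or a joint stands for the part that bears it (a point fixed in the world has none). Each returns a list of dicts, best first, with "confidence" (0 to 1); they miss things now and then, are a little off and sometimes report something else, mostly with a low value. They report only what shows in the picture. A call takes as long as a camera call.
- env.boxes_of(camera, thing): "uv" ([column, row] in pixels, amid what is visible of it).
- env.silhouettes(camera, thing): "mask" (400x640 bool, what is visible of it) and "uv" ([column, row] in pixels, amid what is visible of it).
The state is a dict: "clock": time; "joint_pos": joint angles; "qvel": joint speeds; "tau": joint torques, N m; "tcp_pos": TCP position; "orientation": TCP orientation; "wrist_force": force on the tool from outside, world axes, zero at the start; "ft_torque": the same for the moment, N m; "finger_gap": finger opening in m.
Only numpy, scipy, OpenCV 4.12 (cv2) and the standard library are available. Lean on these libraries where they do the work, as an engineer would, in place of code of your own. Each camera call takes 0.05 s, during which the arm holds its last target.

TASK

Stand the brass seal blank upright on the vice bed between the jaws and let go of it, then wind the vice shut by pushing the spokes of the star wheel round clockwise, one after another, with the side of the closed gripper, until the blank is held snugly between the jaws. Stop as soon as the wheel has clearly stiffened: do not strain the vice, never shove the jaw itself, and leave the other things on the bench alone.

Things in the scene. Friction and masses are not known exactly. Their poses are not given: they have to be found in the camera images.
- vice: The vice, fixed to the bench. Origin on the bench top. Its y axis runs along the vice: star wheel axis at x 0, y -115 mm, jaws at y 0 to +120 mm. Its x axis points away from the robot (within 0.3 rad), z up. The jaws close along y.
- bed (a point): Point on the flat steel bed between the jaws, at x 0, y +55 mm of the vice, 20 mm above the bench; axes as the vice's. The bed is 100 mm wide (x). The fixed back jaw (60 mm wide, 30 mm high above the bed, 26 mm thick) has been preset by hand: its face, looking to -y, lies anywhere from 25 to 39 mm to the +y side of this point and is not measured.
- guard_edge (a point): Middle of the edge nearest the robot of the clear acrylic guard plate that covers the +x part of the star wheel; axes as the vice's. The plate spans x 0 to +80 mm, y -95 to +95 mm from here, 6 mm thick, top 91 mm above the bench, on two posts at the far corners. Spokes can be reached from above only on its -x side (the wheel axis lies 20 mm to the -x side).
- wheel: Star wheel on an upright axis. Origin on the axis in the plane of the spokes, 60 mm above the bench. Five round steel spokes, 12 mm thick, 72 deg apart, the first along the wheel's x axis, reach 76 mm from the axis and end in 18 mm black balls; hub radius 20 mm, 28 mm high. Clockwise from above closes the jaw, 15 mm per rad. From start to snug takes 1.5 to 3.6 rad. It stays where it is left.
- gearbox (a point): Top centre of the round gearbox under the wheel, radius 52 mm, top 34 mm above the bench. Free drag of the wheel 0.5 N m (8 N square on a spoke 60 mm out; 5 to 6 N felt while paused). Pinching the blank adds 0.12 N m at once, then 1.35 N m per rad. Snug: 0.25 to 0.42 N m added (4 to 7 N at 60 mm, moving or paused); 0.55 strains the vice. Never push a spoke over 25 N.
- jaw: Moving jaw, steel block 60 mm wide (x), 24 mm thick (y), 30 mm high, on the bed. Origin at the middle of the lower edge of its gripping face, which looks along +y; axes as the vice's. The jaws start 47 to 72 mm apart. It pushes the blank along the bed to the back jaw; it is spring backed: preload 8 N, then 6 N per mm. Wind it with the wheel only: never shove it.
- blank: Brass seal blank, plain upright square bar 24 x 24 x 65 mm, about 0.3 kg, standing on the bench at the left of the vice. Origin at the centre of its underside, z up along its length.
- jar: Bystander: small glass jar with steel lid, radius 26 mm, 60 mm high, origin at the centre of its underside. Leave alone.
- graver: Bystander: graver lying on the bench, 120 mm long with a wooden mushroom handle. Origin near its middle. Leave alone.
- cradle: Bystander: dark metal handpiece cradle 130 x 55 x 34 mm, origin at the centre of its underside. Leave alone.

How it is judged:
On the way, in this order (a step that is already met when the one before it is completed fails the run):
1. the blank stands upright on the vice bed between the jaws, let go, not yet clamped (z of blank in the frame of vice between 0.017 and 0.024 m and angle between blank's own z axis and vertical below 0.1 rad and y of blank in the frame of vice between 0.03 and 0.085 m and x of blank in the frame of vice between -0.02 and 0.02 m and contact force between blank and the fingers below 0.3 N and contact force between blank and jaw below 5 N), for 0.2 s.
2. the blank is clamped snugly by winding the wheel (contact force between blank and jaw above 6 N and contact force between blank and the fingers below 0.3 N and z of blank in the frame of vice between 0.017 and 0.024 m), for 0.2 s.
At the end, for the whole second after the job is handed in: The blank stands upright (within 0.08 rad) on the vice bed, square to the jaws within 0.09 rad, within 20 mm of the jaws' middle, gripped by the moving jaw with 6 to 34 N; wheel and blank at rest (contact force between blank and jaw between 6 and 34 N and z of blank in the frame of vice between 0.017 and 0.024 m and x of blank in the frame of vice between -0.02 and 0.02 m and angle between blank's own z axis and vertical below 0.08 rad and (angle between the x axis of blank and the x axis of vice, either way round below 0.09 rad or angle between the y axis of blank and the x axis of vice, either way round below 0.09 rad) and linear speed of blank below 0.01 m/s and angular speed of wheel below 0.05 rad/s); the robot touches nothing.
It fails at once if the vice is strained: the jaw presses the blank with more than 38 N (contact force between blank and jaw above 38 N).
It fails at once if a spoke is pushed with more than 25 N (contact force between wheel and the arm above 25 N or contact force between wheel and the fingers above 25 N).
It fails at once if the jaw is shoved with more than 12 N (contact force between jaw and the fingers above 12 N or contact force between jaw and the arm above 12 N).
It fails at once if a bystander is moved more than 15 mm (distance of any of jar, graver, cradle from where it was at the start of the episode above 0.015 m).
It also fails if it takes over 72 s, if anything falls off the work surface, if the arm or the gripper's body presses on something with over 40 N, if the wrist force passes 120 N, or if a joint passes its speed limit or range.

## Working session

There is one attempt and no reset: what is moved stays moved. The work goes in short steps, Python scripts to look and compute and a tool call to move; the robot and the scene stay as the last step left them, time stands still between calls to the robot, and variables do not carry over. Pictures are saved under pics/ and viewed, and the job is handed in when it is done.

Besides the shell and the picture viewer there is one more tool, called after "Request:" by a JSON object that holds its "name" and its "arguments", one argument or row to a line. step_arm: Moves the arm, as the interface text tells. Its arguments: {"type":"object","properties":{"moves":{"type":"array","items":{"type":"array","items":{"type":"array","items":{"type":"number"}}}},"force":{"type":"number"}},"required":["moves"]}

```bash
mkdir -p pics
cat > h.py <<'E'
import numpy as np, cv2
from workcell import env
from scipy.spatial.transform import Rotation as R
def rot(q): return R.from_quat([q[1],q[2],q[3],q[0]]).as_matrix()
def snap(cam,fn):
    s=env.get_state(); p,d=env.read_camera(cam); c=env.get_calibration(cam)
    cv2.imwrite('pics/'+fn,p[:,:,::-1])
    if cam=='wrist':
        T=np.eye(4);T[:3,:3]=rot(s['orientation']);T[:3,3]=s['tcp_pos']
        W=T@np.array(c['T_tool_cam'])
    else: W=np.linalg.inv(np.array(c['camera_from_world']))
    return p,d,np.array(c['mtx']),W
def cloud(d,K,W):
    v,u=np.mgrid[0:400,0:640]
    P=np.stack([(u-K[0,2])/K[0,0]*d,(v-K[1,2])/K[1,1]*d,d],-1)
    P=P@W[:3,:3].T+W[:3,3]; P[d==0]=np.nan
    return P
def proj(X,K,W):
    C=np.linalg.inv(W); q=np.atleast_2d(X)@C[:3,:3].T+C[:3,3]
    q=q@K.T; return q[:,:2]/q[:,2:]
E
python3 - <<'E'
from h import *
print(env.get_state())
for c in ['scene','side','wrist']:
    p,d,K,W=snap(c,c+'0.png'); np.savez(''+c+'0.npz',p=p,d=d,K=K,W=W); print(c,W[:3,3],K[0,0])
E
```

```text
{'clock': 0.0, 'joint_pos': array([1.00137631e+00, 3.13980858e-01, 4.49784448e-02, 1.30359684e+00,
       2.43169227e-06, 1.43120514e+00]), 'qvel': array([ 1.84808437e-04, -1.45311838e-03, -2.06126590e-03, -1.11435883e-03,
       -3.44180090e-05, -1.45029537e-03]), 'tau': array([-4.46566764e-04, -4.80628860e+01,  2.98533458e+01,  1.94464781e-02,
       -2.35185807e-04, -3.07166260e-06]), 'tcp_pos': array([0.23932589, 0.52224359, 0.21881979]), 'orientation': array([ 0.59454947, -0.38213072,  0.59570851,  0.3815998 ]), 'wrist_force': array([ 0.30672528, -0.76292005,  0.4959378 ]), 'ft_torque': array([-0.00236112,  0.06188436,  0.0019163 ]), 'finger_gap': 0.0853641291207567}
scene [1.23364537 0.39924527 1.17438853] 460.32698697578763
side [ 0.01625854 -0.58756852  0.81112917] 420.8900589677155
wrist [0.1632298  0.55684503 0.37283319] 329.2958422543177
```

View pics/scene0.png

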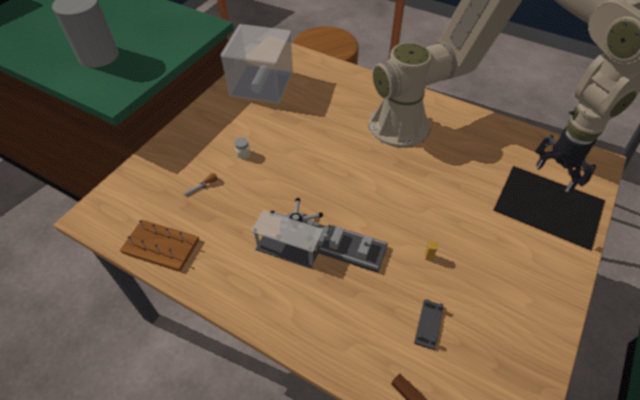

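View pics/side0.png

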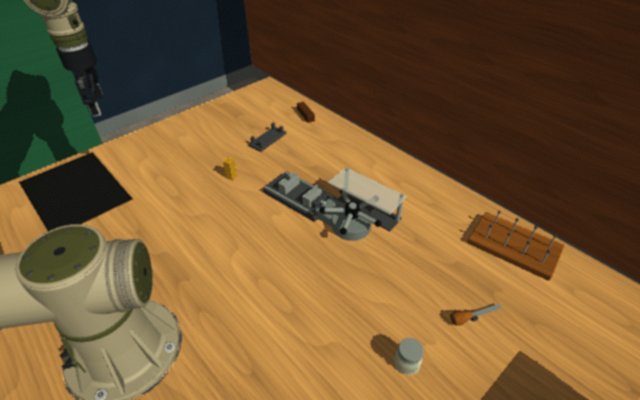

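View pics/wrist0.png

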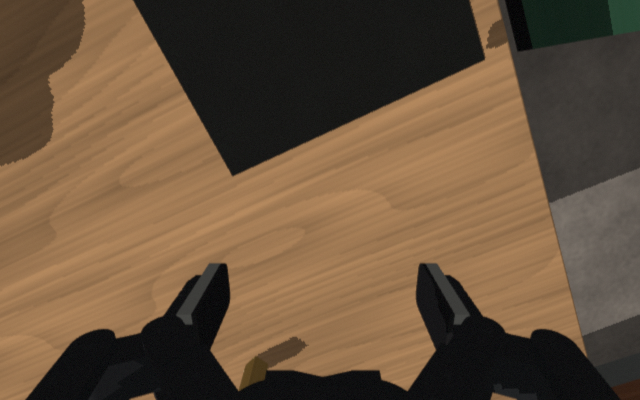

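Run:
```python
from h import *
for c in ['scene','side']:
    z=np.load(c+'0.npz'); 
    P=cloud(z['d'],z['K'],z['W'])
    for t in ['vice','wheel','jaw','blank','gearbox','jar','graver','cradle']:
        env.read_camera(c) if 0 else None
        r=env.silhouettes(c,t)
        for q in r[:1]:
            m=q['mask']; pts=P[m]; 
            print(c,t,round(q['confidence'],2),q['uv'],m.sum(),np.nanmedian(pts,0).round(3),np.nanpercentile(pts,3,axis=0).round(3),np.nanpercentile(pts,97,axis=0).round(3))
```

```text
scene vice 0.63 [307.9, 243.2] 5092 [0.613 0.001 0.031] [ 0.522 -0.143  0.004] [0.692 0.187 0.095]
scene wheel 0.67 [295.6, 213.4] 286 [ 0.566 -0.075  0.068] [ 0.522 -0.142  0.037] [ 0.6   -0.018  0.08 ]
scene jaw 0.51 [337.9, 235.0] 181 [0.576 0.057 0.05 ] [0.543 0.043 0.029] [0.598 0.068 0.055]
scene blank 0.51 [430.2, 249.8] 188 [0.476 0.312 0.047] [0.453 0.293 0.002] [0.484 0.325 0.069]
scene gearbox 0.56 [309.3, 242.4] 5128 [0.614 0.    0.031] [ 0.521 -0.143  0.004] [0.693 0.186 0.095]
scene jar 0.73 [308.1, 242.5] 5325 [ 0.612 -0.003  0.029] [ 0.517 -0.145  0.002] [0.694 0.185 0.095]
scene graver 0.72 [207.1, 185.1] 215 [ 0.583 -0.434  0.014] [ 0.546 -0.465  0.   ] [ 0.647 -0.41   0.032]
scene cradle 0.83 [430.2, 323.3] 984 [0.67  0.392 0.013] [0.61  0.362 0.008] [0.728 0.421 0.035]
side wheel 0.61 [349.4, 211.0] 613 [ 0.581 -0.087  0.065] [ 0.519 -0.155  0.055] [ 0.617 -0.025  0.077]
side jaw 0.64 [309.5, 197.3] 248 [0.559 0.047 0.048] [0.538 0.036 0.021] [0.595 0.081 0.052]
side blank 0.47 [227.7, 170.3] 252 [0.467 0.302 0.037] [0.456 0.294 0.   ] [0.499 0.376 0.066]
side gearbox 0.64 [346.1, 201.8] 5900 [ 0.593 -0.041  0.035] [ 0.512 -0.152  0.003] [0.69  0.171 0.092]
side jar 0.65 [406.5, 354.4] 816 [ 0.393 -0.418  0.058] [ 0.379 -0.438  0.01 ] [ 0.421 -0.395  0.062]
side graver 0.77 [468.7, 318.5] 398 [ 0.569 -0.438  0.02 ] [ 0.541 -0.465  0.003] [ 0.639 -0.416  0.031]
side cradle 0.8 [265.0, 138.7] 487 [0.664 0.382 0.012] [0.604 0.354 0.004] [0.723 0.416 0.032]
```

Run:
```python
from h import *
s=env.get_state(); print(rot(s['orientation']).round(3)); print(np.array(env.get_calibration('wrist')['T_tool_cam']).round(3), env.nose_length)
print(env.get_calibration('wrist')['mtx'])
z=np.load('scene0.npz');P=cloud(z['d'],z['K'],z['W'])
z2=np.load('side0.npz');P2=cloud(z2['d'],z2['K'],z2['W'])
A=np.vstack([P.reshape(-1,3),P2.reshape(-1,3)])
# top surfaces
def sel(a,lo,hi): 
    return a[np.all((a>lo)&(a<hi),1)]
b=sel(A,[.42,.26,.055],[.53,.36,.075]); print('blank top',len(b),np.median(b,0),b.min(0),b.max(0))
for nm,q in (('scene',P),('side',P2)):
    q=q.reshape(-1,3)
    g=sel(q,[.5,-.2,.082],[.75,.2,.1]).astype(np.float32); r=cv2.minAreaRect(g[:,:2]); print(nm,'guard',r,np.median(g[:,2]))
    t=sel(q,[.5,.02,.044],[.7,.2,.056]).astype(np.float32); print('jawtops',len(t),t.min(0),t.max(0))
    f=sel(q,[.45,.03,.012],[.75,.25,.026]).astype(np.float32); print('bed',cv2.minAreaRect(f[:,:2]))
```

```text
[[ 0.    -0.909  0.417]
 [ 0.     0.417  0.909]
 [-1.     0.     0.   ]]
[[-0.001 -0.324  0.946 -0.154]
 [ 0.    -0.946 -0.324  0.084]
 [ 1.    -0.     0.001 -0.001]
 [ 0.     0.     0.     1.   ]] 0.011
[[329.29584225   0.         322.56273534]
 [  0.         329.29584225 198.15314443]
 [  0.           0.           1.        ]]
blank top 154 [0.47027951 0.3085757  0.06397859] [0.45423048 0.29210093 0.05560691] [0.48476326 0.3249873  0.07007718]Traceback (most recent call last):
  File "<stdin>", line 13, in <module>
cv2.error: OpenCV(4.12.0) /io/opencv/modules/imgproc/src/convhull.cpp:143: error: (-215:Assertion failed) total >= 0 && (depth == CV_32F || depth == CV_32S) in function 'convexHull'
```

Run:
```python
from h import *
z=np.load('scene0.npz');P=cloud(z['d'],z['K'],z['W'])
z2=np.load('side0.npz');P2=cloud(z2['d'],z2['K'],z2['W'])
def sel(a,lo,hi): 
    return np.ascontiguousarray(a[np.all((a>lo)&(a<hi),1)]).astype(np.float32)
for nm,q in (('scene',P),('side',P2)):
    q=q.reshape(-1,3)
    for t,lo,hi in (('guard',[.5,-.2,.082],[.75,.2,.1]),('jaws',[.5,.02,.044],[.7,.2,.056]),('bed',[.45,.03,.012],[.75,.25,.026]),('blank',[.42,.26,.055],[.53,.36,.075])):
        g=sel(q,lo,hi)
        if len(g)>4: print(nm,t,len(g),cv2.minAreaRect(np.ascontiguousarray(g[:,:2])),np.median(g,0))
for c in ('scene','side'):
    p=cv2.imread(f'pics/{c}0.png'); x,y=(230,180) if c=='scene' else (215,140)
    cv2.imwrite(f'pics/{c}0c.png',cv2.resize(p[y:y+110,x:x+230 if c=='scene' else x+200],None,fx=3.4,fy=3.4,interpolation=cv2.INTER_CUBIC))
```

```text
scene guard 1607 ((0.6376004219055176, -0.06646832823753357), (0.10480400919914246, 0.1909627914428711), 8.692585945129395) [ 0.6492634  -0.06182244  0.09195807]
scene jaws 339 ((0.5794618129730225, 0.07264431565999985), (0.10017523914575577, 0.1870458722114563), 34.46548080444336) [0.5649826  0.06781387 0.05091114]
scene bed 1230 ((0.5817698836326599, 0.10984895378351212), (0.1481924057006836, 0.18448682129383087), 8.961174011230469) [0.5686529  0.11571462 0.02108952]
scene blank 83 ((0.4687958359718323, 0.3112407922744751), (0.027226926758885384, 0.02488686516880989), 20.521312713623047) [0.47114345 0.31145307 0.06489765]
side guard 1632 ((0.6480266451835632, -0.06719200313091278), (0.08527246117591858, 0.19138109683990479), 9.21191692352295) [ 0.64578354 -0.07476386  0.09072848]
side jaws 323 ((0.563622772693634, 0.08798635005950928), (0.06318569928407669, 0.13249890506267548), 8.558816909790039) [0.5590167  0.06239272 0.04993055]
side bed 881 ((0.5591831207275391, 0.11087597161531448), (0.1037098616361618, 0.17479848861694336), 7.649142742156982) [0.53751886 0.11230101 0.02011772]
side blank 71 ((0.47045502066612244, 0.3078366219997406), (0.026297133415937424, 0.02581086754798889), 19.967172622680664) [0.46842712 0.30607527 0.06310125]
```

View pics/scene0c.png

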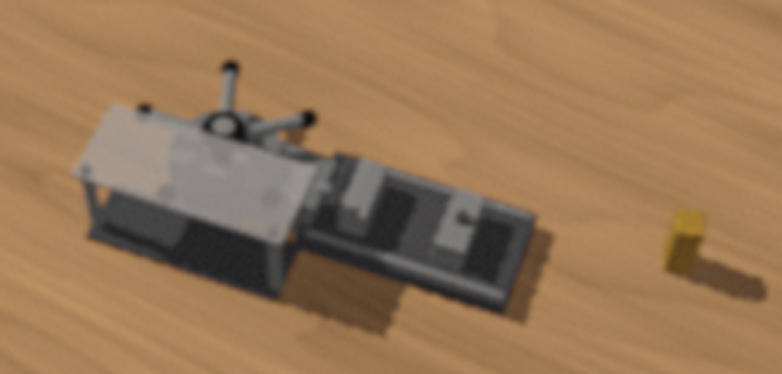

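View pics/side0c.png

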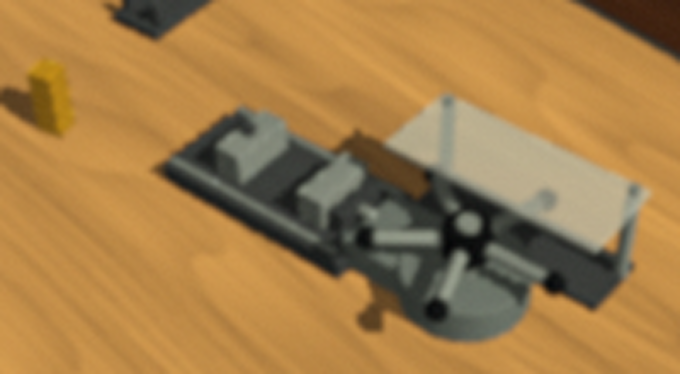

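```bash
cat >> h.py <<'E'
def plan(xyz,yaw):
    """row for TCP target (world) pointing down with tool z at yaw"""
    s=env.get_state(); M=rot(s['orientation'])
    zt=np.array([np.cos(yaw),np.sin(yaw),0]); xt=np.array([0,0,-1.]); yt=np.cross(zt,xt)
    Mt=np.stack([xt,yt,zt],1)
    rv=R.from_matrix(M.T@Mt).as_rotvec()
    t=M.T@(np.array(xyz)-s['tcp_pos'])
    return np.r_[rv,t].round(4).tolist()
E
python3 - <<'E'
from h import *
print(plan([.470,.309,.20],.35))
E
```

```text
[0.791, 0.0001, -0.0001, 0.0197, -0.2985, -0.0983]
```

Request:
{"name": "step_arm", "arguments": {
  "moves": [
    [[0.791,0,0,0.02,-0.2985,-0.0983,1],[0.791,0,0,0.02,-0.2985,-0.0983,1],[0.791,0,0,0.02,-0.2985,-0.0983,1],[0.791,0,0,0.02,-0.2985,-0.0983,1],[0.791,0,0,0.02,-0.2985,-0.0983,1],[0.791,0,0,0.02,-0.2985,-0.0983,1],[0.791,0,0,0.02,-0.2985,-0.0983,1],[0.791,0,0,0.02,-0.2985,-0.0983,1],[0.791,0,0,0.02,-0.2985,-0.0983,1],[0.791,0,0,0.02,-0.2985,-0.0983,1]]
  ]
}}

```text
clock: 1.95
tcp_pos: [0.4689, 0.31, 0.1999]
orientation: [0.696, -0.124, 0.696, 0.124]
wrist_force: [-0.0, 0.4, 0.1]
finger_gap: 0.0852
```

Run:
```python
from h import *
p,d,K,W=snap('wrist','w1.png'); P=cloud(d,K,W).reshape(-1,3)
b=P[(P[:,2]>.055)&(P[:,2]<.075)&(abs(P[:,0]-.47)<.04)&(abs(P[:,1]-.31)<.04)].astype(np.float32)
print(len(b),cv2.minAreaRect(np.ascontiguousarray(b[:,:2])),np.median(b,0))
```

```text
720 ((0.46994972229003906, 0.31060999631881714), (0.02371862158179283, 0.02450416423380375), 20.95476722717285) [0.4697718  0.31188747 0.06468698]
```

View pics/w1.png

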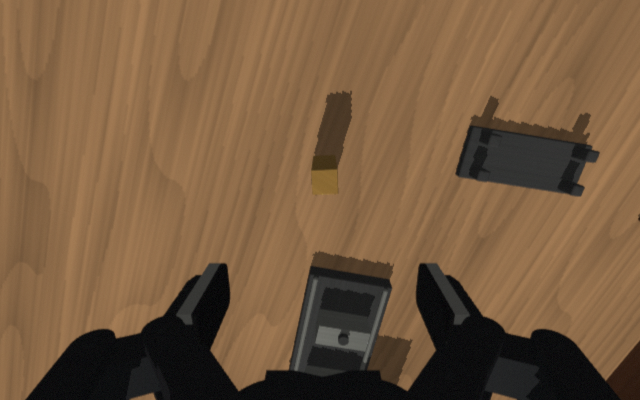

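Run:
```python
from h import *
print(plan([.470,.3106,.042],.366))
```

```text
[-0.0136, 0.0001, -0.0004, 0.158, -0.0, 0.0011]
```

Request:
{"name": "step_arm", "arguments": {
  "moves": [
    [[-0.0136,0,0,0.05,0,0.001,1],[-0.0136,0,0,0.09,0,0.001,1],[-0.0136,0,0,0.125,0,0.001,1],[-0.0136,0,0,0.15,0,0.001,1],[-0.0136,0,0,0.158,0,0.001,1],[-0.0136,0,0,0.158,0,0.001,1],[-0.0136,0,0,0.158,0,0.001,0],[-0.0136,0,0,0.158,0,0.001,0],[-0.0136,0,0,0.158,0,0.001,0],[-0.0136,0,0,0.158,0,0.001,0],[-0.0136,0,0,0.158,0,0.001,0],[-0.0136,0,0,0.158,0,0.001,0]]
  ],
  "force": 40
}}

```text
clock: 3.2
tcp_pos: [0.4706, 0.3109, 0.043]
orientation: [0.696, -0.128, 0.695, 0.129]
wrist_force: [-0.7, -0.2, 7.0]
finger_gap: 0.0231
```

Run:
```python
from h import *
print(plan([.561,.11,.22],.153))
```

```text
[0.2128, 0.0019, -0.0008, -0.1771, -0.2198, 0.0129]
```

Request:
{"name": "step_arm", "arguments": {
  "moves": [
    [[0,0,0,-0.04,0,0,0],[0,0,0,-0.08,0,0,0],[0.05,0,0,-0.12,-0.02,0,0],[0.1,0,0,-0.15,-0.05,0.003,0],[0.15,0,0,-0.17,-0.09,0.006,0],[0.21,0,0,-0.177,-0.13,0.01,0],[0.21,0,0,-0.177,-0.17,0.013,0],[0.2128,0,0,-0.177,-0.2,0.013,0],[0.2128,0.0015,0,-0.177,-0.22,0.013,0],[0.2128,0.0015,0,-0.177,-0.22,0.013,0],[0.2128,0.0015,0,-0.177,-0.22,0.013,0]]
  ]
}}

```text
clock: 4.3
tcp_pos: [0.5606, 0.1095, 0.219]
orientation: [0.704, -0.053, 0.706, 0.054]
wrist_force: [0.3, 0.1, -3.1]
finger_gap: 0.0228
```

Run:
```python
from h import *
p,d,K,W=snap('wrist','w2.png'); np.savez('w2.npz',p=p,d=d,K=K,W=W); P=cloud(d,K,W).reshape(-1,3)
print(env.get_state()['tcp_pos'])
def sel(a,lo,hi): 
    return np.ascontiguousarray(a[np.all((a>lo)&(a<hi),1)]).astype(np.float32)
for t,lo,hi in (('guard',[.5,-.2,.082],[.75,.06,.1]),('jaw1',[.5,.0,.046],[.7,.08,.054]),('jaw2',[.5,.08,.046],[.7,.17,.054]),('bed',[.45,.03,.015],[.75,.25,.024])):
    g=sel(P,lo,hi)
    if len(g)>4: print(t,len(g),cv2.minAreaRect(np.ascontiguousarray(g[:,:2])),np.median(g,0))
```

```text
[0.56043682 0.11015306 0.21925587]
guard 2123 ((0.6444913744926453, -0.03974559158086777), (0.08002836257219315, 0.13927006721496582), 9.126150131225586) [0.6464671  0.0043899  0.09062093]
jaw1 316 ((0.6050488352775574, 0.04848011955618858), (0.03893426060676575, 0.1356716752052307), 82.58499145507812) [0.59181225 0.05416824 0.05004252]
jaw2 1495 ((0.5552133917808533, 0.13970384001731873), (0.05997869744896889, 0.0254244115203619), 8.941208839416504) [0.555717   0.13996491 0.05025005]
bed 10000 ((0.5600951313972473, 0.10945061594247818), (0.10008151084184647, 0.17601779103279114), 9.016639709472656) [0.55685025 0.12277217 0.01985404]
```

View pics/w2.png

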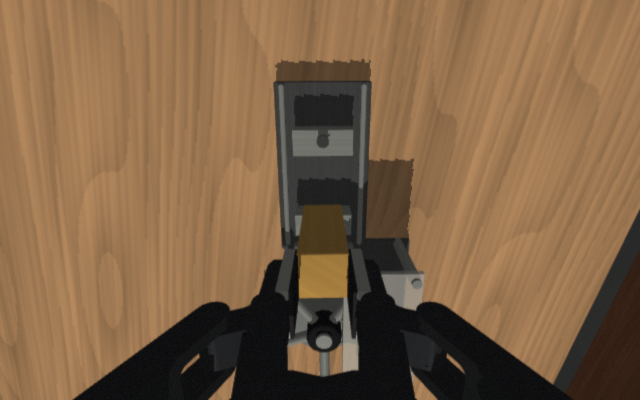

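Run:
```python
from h import *
ex=np.array([.9877,.1564]);ey=np.array([-.1564,.9877])
for n in ('scene0','side0','w2'):
    z=np.load(n+'.npz');P=cloud(z['d'],z['K'],z['W']).reshape(-1,3)
    P=P[~np.isnan(P[:,0])]
    x=P[:,:2]@ex-.5703;y=P[:,:2]@ey
    m=(abs(x)<.028)&(P[:,2]>.047)&(P[:,2]<.053)&(y>-.06)&(y<.08)
    print(n,np.histogram(y[m],np.arange(-.06,.08,.003))[0], )
    b=(abs(x)<.028)&(P[:,2]>.017)&(P[:,2]<.023)&(y>-.06)&(y<.08)
    print('  bed',np.histogram(y[b],np.arange(-.06,.08,.003))[0])
    mm=m&(y<.01)&(y>-.03);print(y[mm].max(initial=-1),y[mm].min(initial=1))
```

```text
scene0 [ 2  0  0  0 12 12 10 14 11 13 12 10  4  0  0  0  0  0  0  0  0  0  0  0
  0  0  0  0  0  0  0  0  1 13 13 13 14 12 11 13 13 10  0  0  0  0]
  bed [ 2  0  4  2  1  0  2  0  1  0  1  3 10 15 11 13 12 15 12 10 12 14 11  8
 10 13 15  9 10  9 13  8  3  0  0  0  0  0  1  0  1  5 12 11 14 15]
-0.0231190682823536 -0.02975109723353035
side0 [ 0  0  4 17 14 13 15 10 17 15 10  8  0  0  0  0  0  0  0  0  0  0  0  0
  0  0  0  0  0  0  0  3 22 16 12 16  8 10 11  7  7  1  0  0  0  0]
  bed [ 2  1  2  3  0  1  0  0  0  0  1  0  1  2  1  6  4  2 12 12 14 15 16 12
 12 18 12 16  8 14 12 16 16  0  0  0  0  0  0  0  0  0  0  2  4  2]
-0.025505884395250502 -0.029668068120429585
w2 [  0   0   0   1  17  16  16  24  25  27  32  37   0   0   0   0   0   0
   0   0   0   0   0   0   0   0   0   0   0   0   0   0  52 168 171 153
 137 136 140 167 179  73   0   0   0   0]
  bed [  0   0   0   0   0   0   0   0   0   0   0  35 133 114 129 119 132 125
 127 136 120 138 124 133 144 110 147 152 119 143 104   0   0   0   0   0
   0   0   0   0   0 154 158 161 155 160]
-0.024635065154156355 -0.029956824765135916
```

Run:
```python
from h import *
print(plan([.5617,.0991,.069],.157))
```

```text
[-0.0041, -0.0013, -0.0015, 0.1502, -0.0113, -0.0002]
```

Request:
{"name": "step_arm", "arguments": {
  "moves": [
    [[-0.004,-0.0013,-0.0015,0.01,-0.0113,0,0],[-0.004,-0.0013,-0.0015,0.05,-0.0113,0,0],[-0.004,-0.0013,-0.0015,0.09,-0.0113,0,0],[-0.004,-0.0013,-0.0015,0.12,-0.0113,0,0],[-0.004,-0.0013,-0.0015,0.14,-0.0113,0,0],[-0.004,-0.0013,-0.0015,0.15,-0.0113,0,0],[-0.004,-0.0013,-0.0015,0.15,-0.0113,0,0],[-0.004,-0.0013,-0.0015,0.15,-0.0113,0,0]]
  ]
}}

```text
clock: 5.15
tcp_pos: [0.5624, 0.0994, 0.0699]
orientation: [0.705, -0.056, 0.705, 0.056]
wrist_force: [-0.1, 0.3, -2.8]
finger_gap: 0.0226
```

Run:
```python
from h import *
p,d,K,W=snap('side','s3.png'); cv2.imwrite('pics/s3c.png',cv2.resize(p[110:230,230:400,::-1],None,fx=4,fy=4))
print(plan([.5617,.0991,.062],.157), env.get_state()['wrist_force'])
```

```text
[0.0004, 0.0022, 0.0003, 0.0085, -0.0, -0.0013] [-0.19572145  0.20075379 -3.88340829]
```

View pics/s3c.png

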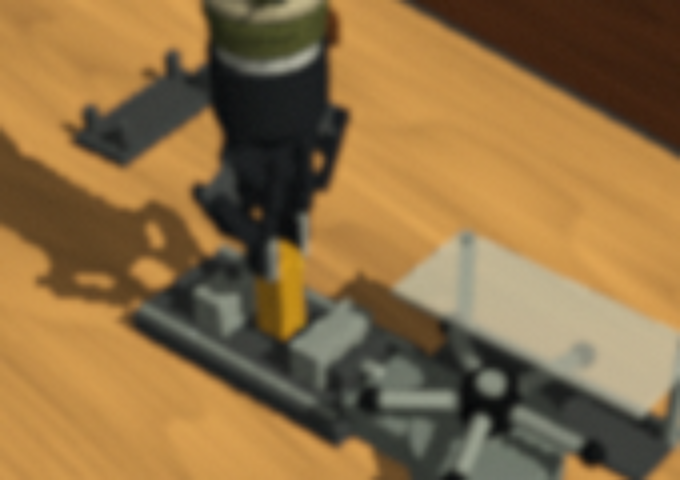

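The blank (~pixel 300,190 in the full image) hangs between the jaws with clear space both sides. Lower gently.

Request:
{"name": "step_arm", "arguments": {
  "moves": [
    [[0,0.0022,0,0.003,0,-0.001,0],[0,0.0022,0,0.005,0,-0.001,0],[0,0.0022,0,0.007,0,-0.001,0],[0,0.0022,0,0.007,0,-0.001,0]]
  ]
}}

```text
clock: 5.6
tcp_pos: [0.5618, 0.0992, 0.0634]
orientation: [0.705, -0.056, 0.705, 0.055]
wrist_force: [0.0, 0.7, -3.6]
finger_gap: 0.0228
```

Request:
{"name": "step_arm", "arguments": {
  "moves": [
    [[0,0,0,0.001,0,0,0],[0,0,0,0.001,0,0,0],[0,0,0,0.001,0,0,0]]
  ]
}}

```text
clock: 5.9
tcp_pos: [0.562, 0.0991, 0.0631]
orientation: [0.705, -0.056, 0.705, 0.055]
wrist_force: [-2.1, -0.4, 4.1]
finger_gap: 0.023
```

Request:
{"name": "step_arm", "arguments": {
  "moves": [
    [[0,0,0,0,0,0,0.4],[0,0,0,0,0,0,0.5],[0,0,0,0,0,0,0.8],[0,0,0,0,0,0,0.8],[0,0,0,0,0,0,0.8],[0,0,0,-0.03,0,0,0.8],[0,0,0,-0.07,0,0,0.8],[0,0,0,-0.12,0,0,0.8],[0,0,0,-0.15,0,0,0.8],[0,0,0,-0.15,0,0,0.8]]
  ]
}}

```text
clock: 6.9
tcp_pos: [0.5649, 0.0993, 0.2186]
orientation: [0.708, -0.056, 0.701, 0.055]
wrist_force: [0.4, 0.6, -0.3]
finger_gap: 0.0686
```

Run:
```python
from h import *
p,d,K,W=snap('wrist','w4.png'); np.savez('w4.npz',p=p,d=d,K=K,W=W); P=cloud(d,K,W).reshape(-1,3)
p2,d2,K2,W2=snap('side','s4.png'); cv2.imwrite('pics/s4c.png',cv2.resize(p2[110:230,230:400,::-1],None,fx=4,fy=4)); np.savez('s4.npz',p=p2,d=d2,K=K2,W=W2)
Ps=cloud(d2,K2,W2).reshape(-1,3)
for Q in (P,Ps):
    g=np.ascontiguousarray(Q[(abs(Q[:,0]-.562)<.03)&(abs(Q[:,1]-.1)<.03)&(abs(Q[:,2]-.085)<.007)].astype(np.float32))
    if len(g)>4: print(len(g),cv2.minAreaRect(g[:,:2].copy()),np.median(g,0))
```

```text
702 ((0.5618550777435303, 0.09897062927484512), (0.023946398869156837, 0.02417842112481594), 9.7774076461792) [0.5617424  0.09951541 0.08468089]
72 ((0.5614861845970154, 0.09548996388912201), (0.025463663041591644, 0.02428327314555645), 11.06833267211914) [0.55951893 0.09315881 0.08466248]
```

View pics/s4c.png

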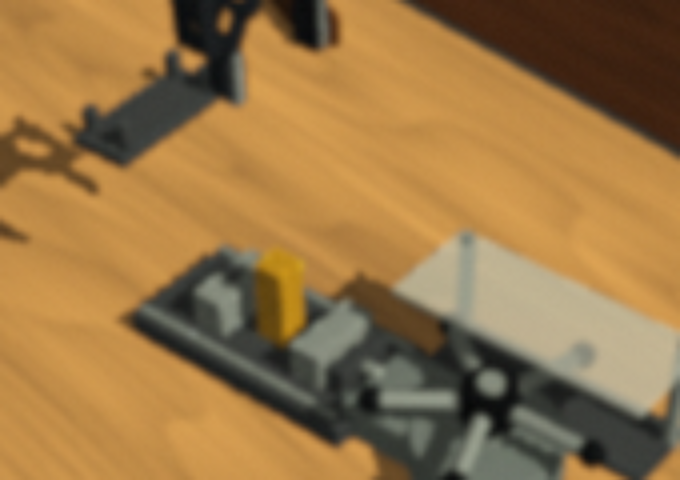

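View pics/w4.png

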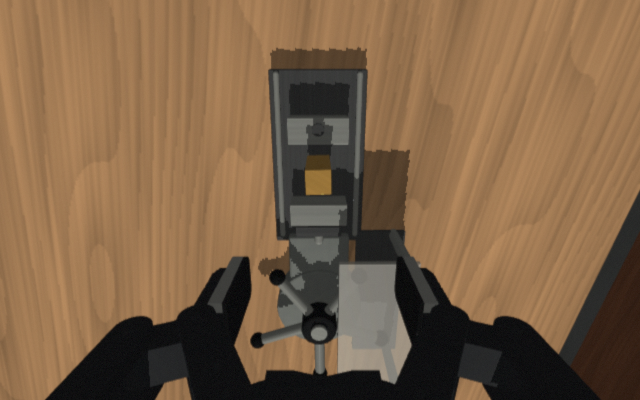

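Run:
```python
from h import *
ex=np.array([.9877,.1564]);ey=np.array([-.1564,.9877])
for n in ('scene0','side0','s4','w4'):
    z=np.load(n+'.npz');P=cloud(z['d'],z['K'],z['W']).reshape(-1,3);C=z['p'].reshape(-1,3)
    ok=~np.isnan(P[:,0]);P=P[ok];C=C[ok]
    x=P[:,:2]@ex;y=P[:,:2]@ey
    h=(abs(x-.5703)<.03)&(abs(y+.167)<.03)&(P[:,2]>.0705)&(P[:,2]<.078)
    print(n,'hub',h.sum(),np.c_[x,y][h].min(0),np.c_[x,y][h].max(0))
    g=(P[:,2]>.087)&(P[:,2]<.096)&(x<.70)&(x>.57)&(y<-.05)&(y>-.28)
    q=np.c_[x,y][g]
    if len(q): print('  guard',np.percentile(q,[.5,99.5],axis=0))
    cx,cy=.5703,-.167
    r=np.hypot(x-cx,y-cy);s=(r>.035)&(r<.09)&(P[:,2]>.052)&(P[:,2]<.075)&(x<.588)
    a=np.degrees(np.arctan2(y-cy,x-cx))%360
    print('  ang',np.histogram(a[s],np.arange(60,305,5)))if n!='x' else 0
    # other obstacles in annulus r<95 above gearbox on -x side
```

```text
scene0 hub 68 [ 0.55178236 -0.18483948] [ 0.58002121 -0.14447855]
  guard [[ 0.58891746 -0.25938679]
 [ 0.66995209 -0.07058087]]
  ang (array([ 0,  0,  0,  0,  0,  0,  0,  0,  0,  0,  0, 11, 34, 24,  5,  0,  0,
        0,  0,  0,  0,  0,  0,  0,  0,  2, 22, 19, 13,  0,  0,  0,  0,  0,
        0,  0,  0,  0,  0,  0,  4, 17, 13,  0,  0,  0,  0,  0]), array([ 60,  65,  70,  75,  80,  85,  90,  95, 100, 105, 110, 115, 120,
       125, 130, 135, 140, 145, 150, 155, 160, 165, 170, 175, 180, 185,
       190, 195, 200, 205, 210, 215, 220, 225, 230, 235, 240, 245, 250,
       255, 260, 265, 270, 275, 280, 285, 290, 295, 300]))
side0 hub 123 [ 0.54937294 -0.18729196] [ 0.58984988 -0.14940902]
  guard [[ 0.58922771 -0.26235541]
 [ 0.67074919 -0.07359154]]
  ang (array([ 0,  0,  0,  0,  0,  0,  0,  0,  0,  0,  0,  0,  2, 38, 52,  4,  0,
        0,  0,  0,  0,  0,  0,  0,  0,  0,  8, 34, 42,  7,  0,  0,  0,  0,
        0,  0,  0,  0,  0,  0, 20, 56, 21,  5,  0,  0,  0,  0]), array([ 60,  65,  70,  75,  80,  85,  90,  95, 100, 105, 110, 115, 120,
       125, 130, 135, 140, 145, 150, 155, 160, 165,
[... 752 characters left out ...]
 285, 290, 295, 300]))
w4 hub 758 [ 0.55072047 -0.18534955] [ 0.58998286 -0.14629673]
  guard [[ 0.5906404  -0.21802278]
 [ 0.66681645 -0.07128274]]
  ang (array([ 13,   0,   0,   0,   0,   0,   0,   0,   0,   0,   0,  49, 278,
       185,  29,   0,   0,   0,   0,   0,   0,   0,   0,   0,   0,  19,
       241, 164,  49,   0,   0,   0,   0,   0,   0,   0,   0,   0,   0,
         0,  13,  97, 103,  63,   2,   0,   0,   0]), array([ 60,  65,  70,  75,  80,  85,  90,  95, 100, 105, 110, 115, 120,
       125, 130, 135, 140, 145, 150, 155, 160, 165, 170, 175, 180, 185,
       190, 195, 200, 205, 210, 215, 220, 225, 230, 235, 240, 245, 250,
       255, 260, 265, 270, 275, 280, 285, 290, 295, 300]))
```

```bash
cat >> h.py <<'E'
PHI=.157; ex=np.array([.9877,.1564]);ey=np.array([-.1564,.9877])
def pushpose(th,cx=.5703,cy=-.1665,rc=64.,delta=.08,z=.058,hw=11.,hz=14.5):
    """TCP pose for spoke angle th (deg, vice frame)"""
    t=np.radians(th); u=lambda a: np.array([np.cos(a),np.sin(a)])
    a=t-delta-np.pi; zt=u(a); yt=u(a+np.pi/2)
    T=np.array([cx,cy])+1e-3*(rc*u(t)+6*u(t+np.pi/2)+hz*zt-hw*yt)
    w=T[0]*ex+T[1]*ey
    return [w[0],w[1],z],a+PHI
E
python3 - <<'E'
from h import *
z=np.load('w4.npz');P=cloud(z['d'],z['K'],z['W']).reshape(-1,3);P=P[~np.isnan(P[:,0])]
x=P[:,:2]@ex-.5703;y=P[:,:2]@ey+.1665
r=np.hypot(x,y);a=np.degrees(np.arctan2(y,x))%360
s=(r<.1)&(r>.03)&(x<.015)&(P[:,2]>.037)&(P[:,2]<.052)
print(s.sum()); print(np.histogram(a[s],np.arange(60,300,10))); 
s=(r>.03)&(r<.1)&(x<.015)&(P[:,2]>.054)&(P[:,2]<.075)
for A in (126,198,270):
    k=s&(abs(a-A)<12); 
    print(A,np.percentile(r[k],[90,97,99.5]),'mean ang', [ (lo,a[k&(r>lo)&(r<lo+.01)].mean().round(1)) for lo in (.035,.045,.055)])
p,yaw=pushpose(210); print(p,yaw)
q=plan([p[0],p[1],.15],yaw);print(q)
E
```

```text
5
(array([0, 0, 3, 2, 0, 0, 0, 0, 0, 0, 0, 0, 0, 0, 0, 0, 0, 0, 0, 0, 0, 0,
       0]), array([ 60,  70,  80,  90, 100, 110, 120, 130, 140, 150, 160, 170, 180,
       190, 200, 210, 220, 230, 240, 250, 260, 270, 280, 290]))
126 [0.08148205 0.08368825 0.08475309] mean ang [(0.035, np.float64(123.6)), (0.045, np.float64(124.1)), (0.055, np.float64(124.7))]
198 [0.07677518 0.08054787 0.08286716] mean ang [(0.035, np.float64(194.6)), (0.045, np.float64(195.6)), (0.055, np.float64(196.1))]
270 [0.07107264 0.0727533  0.07369949] mean ang [(0.035, np.float64(271.8)), (0.045, np.float64(271.1)), (0.055, np.float64(271.1))]
[np.float64(0.5615417115596144), np.float64(-0.12107483829365938), 0.058] 0.6005987755982991
[-0.4433, 0.0021, 0.0012, 0.0637, -0.2174, -0.0355]
```

Request:
{"name": "step_arm", "arguments": {
  "moves": [
    [[0,0,0,0,-0.04,-0.006,0],[-0.1,0,0,0,-0.08,-0.012,0],[-0.2,0,0,0.01,-0.12,-0.02,0],[-0.3,0,0,0.03,-0.16,-0.027,0],[-0.4,0,0,0.05,-0.2,-0.033,0],[-0.4433,0.002,0.001,0.06,-0.2174,-0.0355,0],[-0.4433,0.002,0.001,0.0637,-0.2174,-0.0355,0],[-0.4433,0.002,0.001,0.0637,-0.2174,-0.0355,0]]
  ],
  "force": 30
}}

```text
clock: 7.8
tcp_pos: [0.56, -0.1206, 0.1477]
orientation: [0.674, -0.208, 0.677, 0.21]
wrist_force: [0.1, 0.8, 0.2]
finger_gap: -0.0001
```

Run:
```python
from h import *
p,d,K,W=snap('wrist','w5.png')
p2,d2,K2,W2=snap('side','s5.png'); cv2.imwrite('pics/s5c.png',cv2.resize(p2[110:260,270:470,::-1],None,fx=4,fy=4))
p,yaw=pushpose(210); q=plan(p,yaw);print(q, env.get_state()['finger_gap'])
```

```text
[0.0004, -0.0005, -0.0011, 0.0916, -0.0012, -0.0003] 0.00016502390125850555
```

View pics/w5.png

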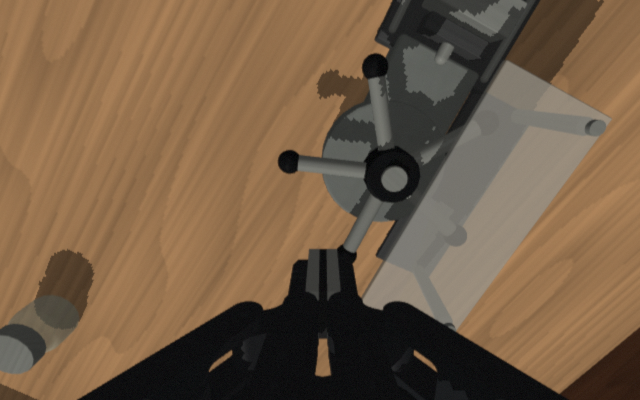

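View pics/s5c.png

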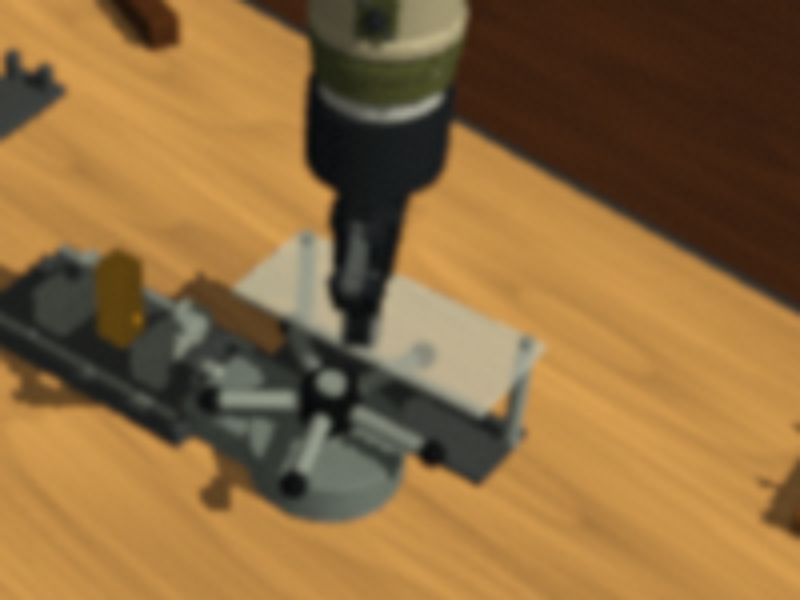

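Request:
{"name": "step_arm", "arguments": {
  "moves": [
    [[0,0,0,0.03,-0.001,0,0],[0,0,0,0.055,-0.001,0,0],[0,0,0,0.075,-0.001,0,0],[0,0,0,0.085,-0.001,0,0],[0,0,0,0.09,-0.001,0,0],[0,0,0,0.09,-0.001,0,0]]
  ]
}}

```text
clock: 8.5
tcp_pos: [0.5619, -0.1202, 0.0598]
orientation: [0.675, -0.209, 0.676, 0.21]
wrist_force: [-0.6, -0.4, -0.4]
finger_gap: -0.0001
```

```bash
cat >> h.py <<'E'
def rows(ths,**k):
    out=[]
    for t in ths:
        p,y=pushpose(t,**k); q=plan(p,y); out.append([round(v,4) for v in q]+[0])
    return out
E
python3 - <<'E'
from h import *
print(env.get_state()['wrist_force'],env.get_state()['tcp_pos'])
print(rows([208,206,204,202,200,198,196,194,193,192,192]))
E
```

```text
[-0.56504544 -0.35824098 -0.42006377] [ 0.56187843 -0.12015554  0.05977908]
[[0.0362, -0.0004, -0.0009, 0.0018, 0.0011, -0.0015, 0], [0.0711, -0.0004, -0.0009, 0.0018, 0.0029, -0.0022, 0], [0.106, -0.0004, -0.0009, 0.0018, 0.0047, -0.0028, 0], [0.1409, -0.0004, -0.0009, 0.0018, 0.0064, -0.0034, 0], [0.1758, -0.0004, -0.0009, 0.0018, 0.0082, -0.0039, 0], [0.2108, -0.0005, -0.0009, 0.0018, 0.0101, -0.0043, 0], [0.2457, -0.0005, -0.0009, 0.0018, 0.0119, -0.0047, 0], [0.2806, -0.0005, -0.0009, 0.0018, 0.0137, -0.005, 0], [0.298, -0.0005, -0.0009, 0.0018, 0.0147, -0.0051, 0], [0.3155, -0.0005, -0.0009, 0.0018, 0.0156, -0.0052, 0], [0.3155, -0.0005, -0.0009, 0.0018, 0.0156, -0.0052, 0]]
```

Request:
{"name": "step_arm", "arguments": {
  "moves": [
    [[0.036,0,-0.001,0.001,0.0011,-0.0015,0],[0.071,0,-0.001,0.001,0.0029,-0.0022,0],[0.106,0,-0.001,0.001,0.0047,-0.0028,0],[0.141,0,-0.001,0.001,0.0064,-0.0034,0],[0.176,0,-0.001,0.001,0.0082,-0.0039,0],[0.211,0,-0.001,0.001,0.0101,-0.0043,0],[0.246,0,-0.001,0.001,0.0119,-0.0047,0],[0.281,0,-0.001,0.001,0.0137,-0.005,0],[0.298,0,-0.001,0.001,0.0147,-0.0051,0],[0.3155,0,-0.001,0.001,0.0156,-0.0052,0],[0.3155,0,-0.001,0.001,0.0156,-0.0052,0]]
  ]
}}

```text
clock: 9.6
tcp_pos: [0.5491, -0.1102, 0.0594]
orientation: [0.7, -0.101, 0.7, 0.101]
wrist_force: [0.5, 0.0, -0.3]
finger_gap: -0.0
```

Run:
```python
from h import *
s=env.get_state();print(s['wrist_force'],s['ft_torque'],s['tcp_pos'])
snap('wrist','w6.png')
for k in range(9): print(rows([192-2.5*(k+1)])[0])
```

```text
[ 4.60673561e-01  3.31650900e-04 -3.26973738e-01] [-0.02518818  0.03216524 -0.00785758] [ 0.54912935 -0.11021866  0.05936836]
[0.0439, 0.0001, 0.0006, 0.0012, 0.0022, -0.0012, 0]
[0.0876, 0.0001, 0.0006, 0.0012, 0.0044, -0.002, 0]
[0.1312, 0.0001, 0.0006, 0.0012, 0.0067, -0.0028, 0]
[0.1748, 0.0002, 0.0006, 0.0012, 0.0089, -0.0034, 0]
[0.2185, 0.0002, 0.0006, 0.0012, 0.0112, -0.0039, 0]
[0.2621, 0.0002, 0.0006, 0.0012, 0.0135, -0.0044, 0]
[0.3057, 0.0002, 0.0006, 0.0012, 0.0158, -0.0047, 0]
[0.3494, 0.0002, 0.0006, 0.0012, 0.0181, -0.0049, 0]
[0.393, 0.0002, 0.0006, 0.0012, 0.0205, -0.005, 0]
```

View pics/w6.png

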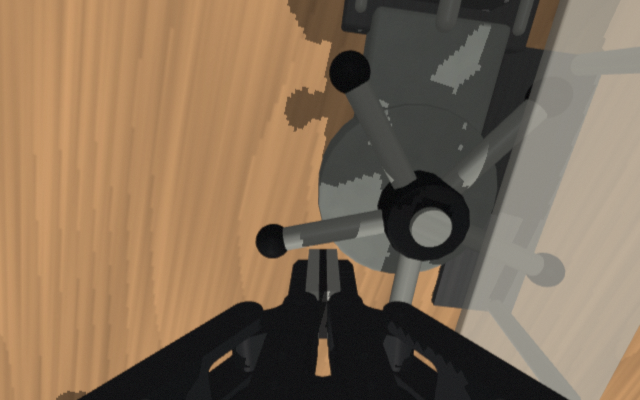

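Request:
{"name": "step_arm", "arguments": {
  "moves": [
    [[0.022,0,0,0.001,0.001,-0.0006,0],[0.044,0,0,0.001,0.0022,-0.0012,0],[0.066,0,0,0.001,0.0033,-0.0016,0],[0.0876,0,0,0.001,0.0044,-0.002,0],[0.11,0,0,0.001,0.0056,-0.0024,0],[0.1312,0,0,0.001,0.0067,-0.0028,0],[0.153,0,0,0.001,0.0078,-0.0031,0],[0.1748,0,0,0.001,0.0089,-0.0034,0]]
  ]
}}

```text
clock: 10.45
tcp_pos: [0.5432, -0.1026, 0.0582]
orientation: [0.706, -0.039, 0.706, 0.039]
wrist_force: [-0.1, 0.2, 0.1]
finger_gap: -0.0002
```

Run:
```python
from h import *
s=env.get_state();print(s['wrist_force'],s['ft_torque'],s['tcp_pos'])
snap('wrist','w7.png')
for k in range(12): print(rows([182-2.5*(k+1)])[0])
```

```text
[-0.14428238  0.22666096  0.13983602] [-0.02186846  0.01958816 -0.09317349] [ 0.54323093 -0.10260332  0.0582364 ]
[0.0413, 0.0001, 0.0005, 0.0002, 0.0019, -0.0008, 0]
[0.0849, 0.0001, 0.0005, 0.0002, 0.0041, -0.0016, 0]
[0.1286, 0.0001, 0.0005, 0.0002, 0.0063, -0.0023, 0]
[0.1722, 0.0001, 0.0005, 0.0002, 0.0086, -0.003, 0]
[0.2158, 0.0001, 0.0005, 0.0002, 0.0109, -0.0035, 0]
[0.2595, 0.0002, 0.0005, 0.0002, 0.0132, -0.0039, 0]
[0.3031, 0.0002, 0.0005, 0.0002, 0.0155, -0.0043, 0]
[0.3467, 0.0002, 0.0005, 0.0002, 0.0178, -0.0045, 0]
[0.3904, 0.0002, 0.0005, 0.0002, 0.0201, -0.0046, 0]
[0.434, 0.0002, 0.0005, 0.0002, 0.0225, -0.0047, 0]
[0.4776, 0.0002, 0.0005, 0.0002, 0.0248, -0.0046, 0]
[0.5213, 0.0002, 0.0005, 0.0002, 0.0271, -0.0044, 0]
```

View pics/w7.png

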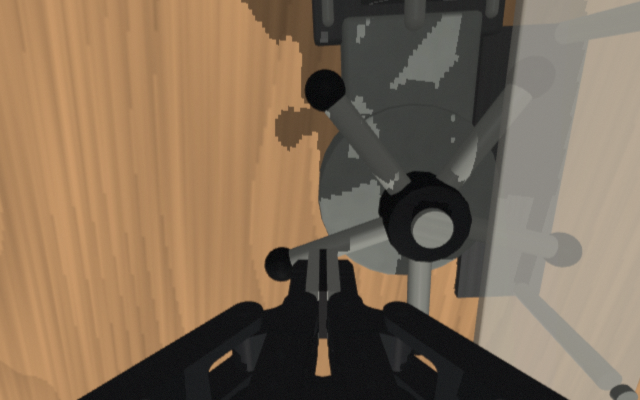

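Run:
```python
from h import *
for c,(x,y,w,h) in {'side':(290,140,140,105),'scene':(250,170,120,90)}.items():
    p,d,K,W=snap(c,c+'8.png'); cv2.imwrite(f'pics/{c}8c.png',cv2.resize(p[y:y+h,x:x+w,::-1],None,fx=5.6,fy=5.6,interpolation=cv2.INTER_CUBIC))
    np.savez(c+'8.npz',p=p,d=d,K=K,W=W)
    P=cloud(d,K,W).reshape(-1,3);P=P[~np.isnan(P[:,0])]
    X=P[:,:2]@ex-.5703;Y=P[:,:2]@ey+.1665
    r=np.hypot(X,Y);a=np.degrees(np.arctan2(Y,X))%360
    s=(r>.035)&(r<.09)&(X<.018)&(P[:,2]>.052)&(P[:,2]<.075)
    print(np.histogram(a[s],np.arange(90,305,5)))
print(env.get_state()['wrist_force'])
```

```text
(array([ 0,  0,  0,  0,  0,  0,  1, 17, 40,  0,  0,  0,  0,  0,  0,  0,  0,
        0,  0,  0,  4, 25, 32,  4,  1,  1,  0,  0,  0,  0,  0,  0,  0,  1,
       17, 63, 22,  2,  0,  0,  0,  0]), array([ 90,  95, 100, 105, 110, 115, 120, 125, 130, 135, 140, 145, 150,
       155, 160, 165, 170, 175, 180, 185, 190, 195, 200, 205, 210, 215,
       220, 225, 230, 235, 240, 245, 250, 255, 260, 265, 270, 275, 280,
       285, 290, 295, 300]))
(array([ 0,  0,  0,  0,  0,  4, 39, 25,  7,  0,  0,  0,  0,  0,  0,  0,  0,
        0,  0,  1, 10,  9,  3,  0,  0,  0,  0,  0,  0,  0,  0,  0,  0,  0,
        3, 17, 13,  0,  0,  0,  0,  0]), array([ 90,  95, 100, 105, 110, 115, 120, 125, 130, 135, 140, 145, 150,
       155, 160, 165, 170, 175, 180, 185, 190, 195, 200, 205, 210, 215,
       220, 225, 230, 235, 240, 245, 250, 255, 260, 265, 270, 275, 280,
       285, 290, 295, 300]))
[ 0.03104945  0.15801366 -0.05721715]
```

View pics/side8c.png

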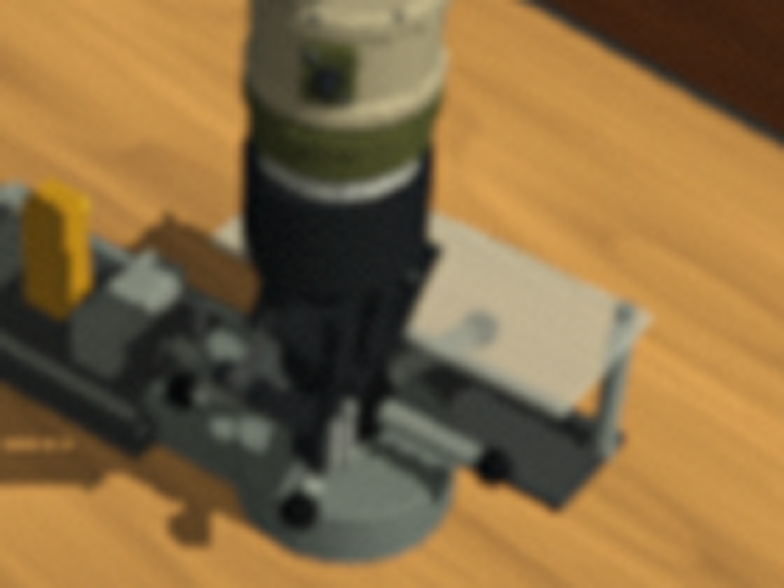

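View pics/scene8c.png

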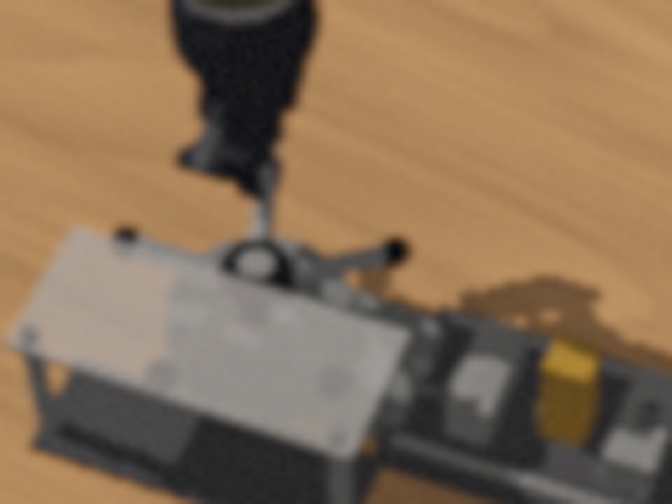

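Run:
```python
from h import *
for t in [197,196,195,194,193,192,191,190,188]: print(t,rows([t],hw=-2)[0])
```

```text
197 [-0.2617, 0.0001, 0.0006, 0.0002, 0.0006, 0.0041, 0]
196 [-0.2442, 0.0001, 0.0006, 0.0002, 0.0014, 0.0037, 0]
195 [-0.2268, 0.0001, 0.0006, 0.0002, 0.0022, 0.0033, 0]
194 [-0.2093, 0.0001, 0.0006, 0.0002, 0.003, 0.003, 0]
193 [-0.1919, 0.0001, 0.0006, 0.0002, 0.0038, 0.0027, 0]
192 [-0.1744, 0.0001, 0.0006, 0.0002, 0.0046, 0.0024, 0]
191 [-0.157, 0.0001, 0.0006, 0.0002, 0.0054, 0.0021, 0]
190 [-0.1395, 0.0001, 0.0006, 0.0002, 0.0062, 0.0018, 0]
188 [-0.1046, 0.0001, 0.0006, 0.0002, 0.0079, 0.0013, 0]
```

Request:
{"name": "step_arm", "arguments": {
  "moves": [
    [[-0.13,0,0,0,-0.001,0.002,0],[-0.2617,0,0,0,-0.001,0.004,0],[-0.2617,0,0,0,0,0.004,0],[-0.244,0,0,0,0.001,0.0037,0],[-0.2268,0,0,0,0.002,0.0033,0],[-0.2093,0,0,0,0.003,0.003,0],[-0.2093,0,0,0,0.003,0.003,0]]
  ]
}}

```text
clock: 11.3
tcp_pos: [0.5457, -0.0991, 0.0582]
orientation: [0.698, -0.113, 0.698, 0.112]
wrist_force: [-0.0, -0.5, -0.9]
finger_gap: -0.0
```

Run:
```python
from h import *
s=env.get_state();print(s['wrist_force'],s['ft_torque'],s['tcp_pos'])
snap('wrist','w9.png')
for t in [192,190,188,186,184,182,180,178,176]: print(t,rows([t],hw=-2)[0])
```

```text
[-0.02825475 -0.50131383 -0.93087627] [0.01851393 0.01204816 0.01565371] [ 0.54572764 -0.09910557  0.05821682]
192 [0.0342, 0.0, 0.0006, 0.0002, 0.0016, -0.0002, 0]
190 [0.0691, 0.0, 0.0006, 0.0002, 0.0033, -0.0004, 0]
188 [0.104, 0.0, 0.0006, 0.0002, 0.005, -0.0006, 0]
186 [0.1389, 0.0, 0.0006, 0.0002, 0.0068, -0.0007, 0]
184 [0.1739, 0.0001, 0.0006, 0.0002, 0.0085, -0.0008, 0]
182 [0.2088, 0.0001, 0.0006, 0.0002, 0.0102, -0.0008, 0]
180 [0.2437, 0.0001, 0.0006, 0.0002, 0.012, -0.0007, 0]
178 [0.2786, 0.0001, 0.0006, 0.0002, 0.0137, -0.0006, 0]
176 [0.3135, 0.0001, 0.0006, 0.0002, 0.0154, -0.0004, 0]
```

View pics/w9.png

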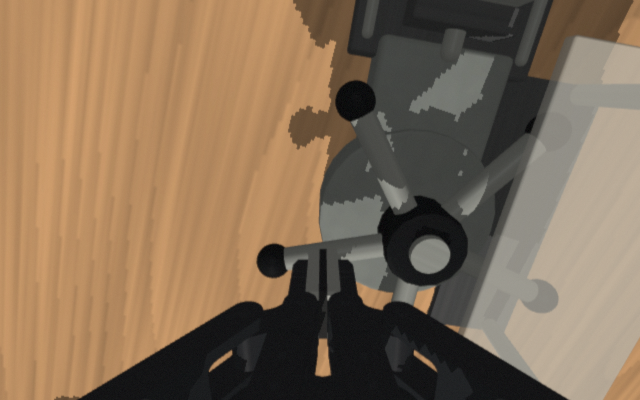

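```bash
cat >> h.py <<'E'
def spokes(cam,fn='tmp.png',cx=.5703,cy=-.1665):
    p,d,K,W=snap(cam,fn); P=cloud(d,K,W).reshape(-1,3);C=p.reshape(-1,3).astype(int)
    k=~np.isnan(P[:,0]);P=P[k];C=C[k]
    X=P[:,:2]@ex-cx;Y=P[:,:2]@ey-cy
    r=np.hypot(X,Y);a=np.degrees(np.arctan2(Y,X))%360
    s=(r>.03)&(r<.062)&(X<.018)&(P[:,2]>.054)&(P[:,2]<.069)&(C.sum(1)>200)
    hh=np.histogram(a[s],np.arange(60,305,2)); 
    return [(int(hh[1][i]),int(n)) for i,n in enumerate(hh[0]) if n>2]
E
python3 - <<'E'
from h import *
print(spokes('wrist')); print(spokes('side')); 
p,d,K,W=snap('side','side10.png');x,y,w,h=310,170,80,60; cv2.imwrite(f'pics/side10c.png',cv2.resize(p[y:y+h,x:x+w,::-1],None,fx=10,fy=10,interpolation=cv2.INTER_CUBIC))
s=env.get_state(); M=rot(s['orientation'])
# tool-tip cloud: points in tool coords near tcp from wrist
p,d,K,W=snap('wrist','w10.png'); P=cloud(d,K,W).reshape(-1,3); T=(P-s['tcp_pos'])@M
k=(abs(T[:,2])<.02)&(abs(T[:,1])<.04)&(T[:,0]>-.05)&(T[:,0]<.025)
T=T[k]; 
for lo in np.arange(-.05,.025,.005):
    q=T[(T[:,0]>=lo)&(T[:,0]<lo+.005)]
    if len(q)>3: print(round(lo,3),len(q),q.min(0).round(3),q.max(0).round(3))
E
```

```text
[(60, 55), (62, 96), (64, 52), (116, 23), (118, 71), (120, 180), (122, 233), (124, 238), (126, 249), (128, 252), (130, 213), (132, 104), (134, 56), (136, 15), (186, 17), (188, 74), (190, 173), (192, 266), (194, 129), (196, 104), (198, 52), (200, 39), (202, 25), (204, 15), (206, 5), (260, 47), (262, 32), (264, 21), (266, 22), (268, 17), (270, 15), (272, 14), (274, 18), (276, 14), (278, 12)]
[(196, 3), (198, 3), (260, 4), (262, 9), (264, 10), (266, 10), (268, 5), (270, 8), (272, 7)]
-0.05 684 [-0.05  -0.012 -0.014] [-0.045  0.012  0.013]
-0.045 423 [-0.045  0.006 -0.014] [-0.04   0.011  0.013]
-0.04 431 [-0.04   0.006 -0.014] [-0.035  0.011  0.013]
-0.035 398 [-0.035  0.005 -0.014] [-0.03   0.011  0.013]
-0.03 352 [-0.03   0.005 -0.014] [-0.025  0.011  0.013]
-0.025 314 [-0.025  0.006 -0.014] [-0.02   0.011  0.013]
-0.02 185 [-0.02   0.006 -0.013] [-0.015  0.011  0.012]
-0.015 18 [-0.015  0.01  -0.007] [-0.014  0.01   0.006]
-0.01 774 [-0.009 -0.007 -0.02 ] [-0.005  0.01   0.02 ]
-0.005 478 [-0.005 -0.008 -0.02 ] [-0.     0.011  0.02 ]
-0.0 20 [ 0.     0.003 -0.019] [0.002 0.01  0.018]
0.02 1926 [ 0.022 -0.029 -0.002] [0.025 0.04  0.02 ]
```

View pics/side10c.png

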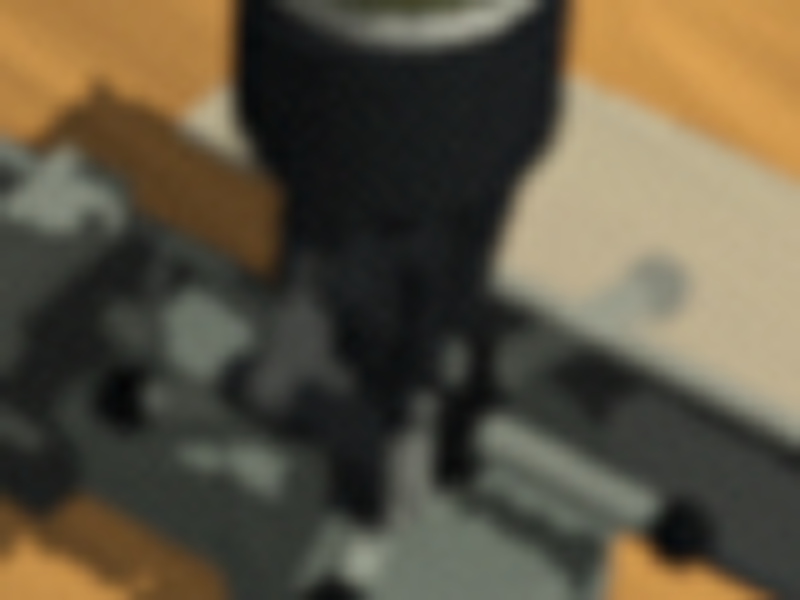

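Run:
```python
from h import *
print(rows([208],z=.058)); print(rows([208],z=.045));print(rows([208],z=.034))
```

```text
[[-0.2446, 0.0001, 0.0007, 0.0003, -0.0241, 0.0068, 0]]
[[-0.2446, 0.0001, 0.0007, 0.0133, -0.0241, 0.0068, 0]]
[[-0.2446, 0.0001, 0.0007, 0.0243, -0.0241, 0.0068, 0]]
```

Request:
{"name": "step_arm", "arguments": {
  "moves": [
    [[-0.06,0,0,-0.003,-0.006,0.002,0],[-0.12,0,0,-0.003,-0.012,0.004,0],[-0.18,0,0,-0.003,-0.018,0.006,0],[-0.2446,0,0,0,-0.024,0.0068,0],[-0.2446,0,0,0.003,-0.024,0.0068,0],[-0.2446,0,0,0.006,-0.024,0.0068,0],[-0.2446,0,0,0.009,-0.024,0.0068,0],[-0.2446,0,0,0.01,-0.024,0.0068,0]]
  ]
}}

```text
clock: 12.35
tcp_pos: [0.5595, -0.1196, 0.0478]
orientation: [0.679, -0.197, 0.679, 0.197]
wrist_force: [0.3, 0.0, -0.6]
finger_gap: -0.0
```

Run:
```python
from h import *
s=env.get_state(); M=rot(s['orientation']); print(s['wrist_force'])
p,d,K,W=snap('wrist','w11.png'); P=cloud(d,K,W).reshape(-1,3); T=(P-s['tcp_pos'])@M
k=(abs(T[:,2])<.014)&(abs(T[:,1])<.016)&(T[:,0]>-.05)&(T[:,0]<.025)
T=T[k]; 
for lo in np.arange(-.04,.025,.005):
    q=T[(T[:,0]>=lo)&(T[:,0]<lo+.005)]
    if len(q)>3: print(round(lo,3),len(q),q.min(0).round(3),q.max(0).round(3))
p,d,K,W=snap('side','side11.png');x,y,w,h=310,170,80,60; cv2.imwrite(f'pics/side11c.png',cv2.resize(p[y:y+h,x:x+w,::-1],None,fx=10,fy=10,interpolation=cv2.INTER_CUBIC))
for xx in (.011,-.013): print(xx,proj(s['tcp_pos']+M@np.array([xx,0,0]),K,W),(proj(s['tcp_pos']+M@np.array([xx,0,0]),K,W)-[x,y])*10)
```

```text
[ 0.25345952  0.00303883 -0.57540335]
-0.04 440 [-0.04   0.006 -0.014] [-0.035  0.011  0.013]
-0.035 396 [-0.035  0.005 -0.014] [-0.03   0.011  0.013]
-0.03 349 [-0.03   0.006 -0.014] [-0.025  0.011  0.013]
-0.025 319 [-0.025  0.006 -0.014] [-0.02   0.011  0.013]
-0.02 184 [-0.02   0.006 -0.013] [-0.015  0.011  0.012]
-0.015 19 [-0.015  0.01  -0.007] [-0.013  0.01   0.006]
0.01 435 [ 0.012 -0.011  0.001] [0.015 0.007 0.014]
0.015 38 [ 0.015 -0.012  0.   ] [0.017 0.006 0.013]
0.011 [[355.64944851 231.47369406]] [[456.49448513 614.73694064]]
-0.013 [[356.16810811 224.82254473]] [[461.68108105 548.22544726]]
```

View pics/side11c.png

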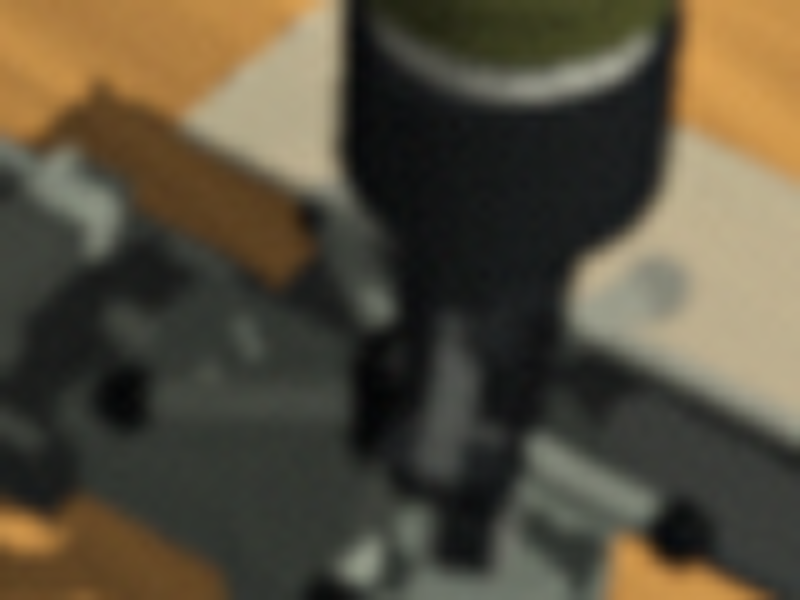

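View pics/w11.png

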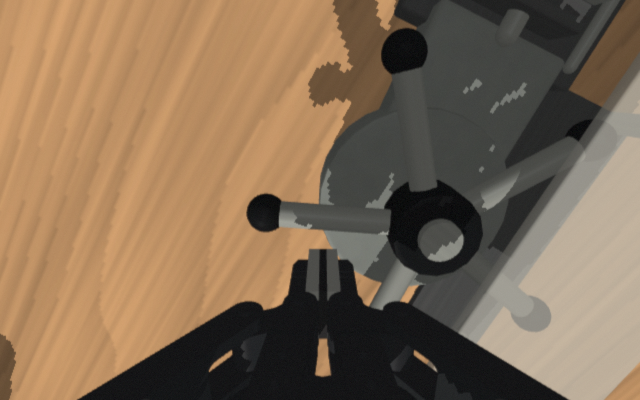

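Request:
{"name": "step_arm", "arguments": {
  "moves": [
    [[0,0,0,0.003,0,0,0],[0,0,0,0.006,0,0,0],[0,0,0,0.009,0,0,0],[0,0,0,0.011,0,0,0],[0,0,0,0.012,0,0,0]]
  ]
}}

```text
clock: 12.95
tcp_pos: [0.5595, -0.1196, 0.0357]
orientation: [0.679, -0.197, 0.679, 0.197]
wrist_force: [-0.1, 1.4, -0.0]
finger_gap: -0.0002
```

Run:
```python
from h import *
s=env.get_state(); M=rot(s['orientation']); print(s['wrist_force'],s['tcp_pos'])
p,d,K,W=snap('wrist','w12.png'); P=cloud(d,K,W).reshape(-1,3); T=(P-s['tcp_pos'])@M
k=(abs(T[:,2])<.06)&(T[:,1]<.02)&(abs(T[:,1])<.06)&(T[:,0]>-.09)&(T[:,0]<-.013)
T=T[k]
for lo in np.arange(-.09,-.01,.01):
    q=T[(T[:,0]>=lo)&(T[:,0]<lo+.01)]
    if len(q)>3: print(round(lo,3),len(q),q.min(0).round(3),q.max(0).round(3))
for t in [206,204,202,200,198,196]: print(t,rows([t],z=.035)[0])
```

```text
[-0.07256274  1.42062862 -0.03634564] [ 0.55945937 -0.11963068  0.03565597]
-0.09 9701 [-0.09  -0.005 -0.057] [-0.08   0.018  0.056]
-0.08 6054 [-0.08  -0.011 -0.049] [-0.07   0.018  0.048]
-0.07 7178 [-0.07  -0.012 -0.041] [-0.06   0.015  0.04 ]
-0.06 2268 [-0.06  -0.013 -0.032] [-0.05   0.014  0.06 ]
-0.05 1703 [-0.05  -0.012 -0.014] [-0.04  0.02  0.06]
-0.04 2477 [-0.04  -0.009 -0.014] [-0.03  0.02  0.06]
-0.03 1358 [-0.03  -0.018 -0.026] [-0.02   0.02   0.044]
-0.02 202 [-0.02   0.006 -0.013] [-0.014  0.014  0.031]
206 [0.0348, -0.0007, -0.0002, 0.0006, 0.001, -0.0005, 0]
204 [0.0697, -0.0007, -0.0002, 0.0006, 0.0028, -0.0012, 0]
202 [0.1046, -0.0008, -0.0002, 0.0006, 0.0045, -0.0018, 0]
200 [0.1395, -0.0008, -0.0002, 0.0006, 0.0063, -0.0024, 0]
198 [0.1744, -0.0008, -0.0002, 0.0006, 0.0081, -0.0029, 0]
196 [0.2093, -0.0008, -0.0002, 0.0006, 0.0099, -0.0033, 0]
```

View pics/w12.png

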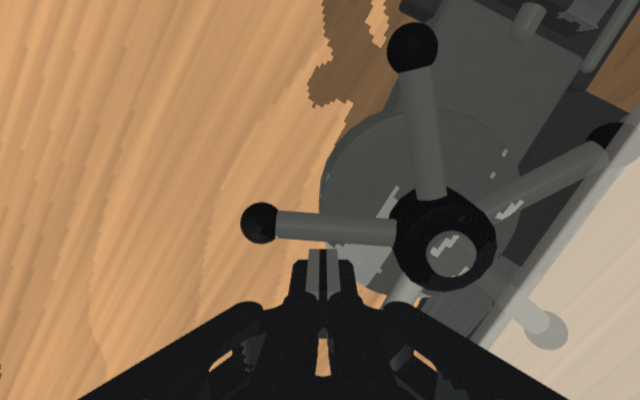

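Request:
{"name": "step_arm", "arguments": {
  "moves": [
    [[0.0348,0,0,0,0.001,-0.0005,0],[0.0697,0,0,0,0.0028,-0.0012,0],[0.1046,0,0,0,0.0045,-0.0018,0],[0.122,0,0,0,0.0054,-0.0021,0],[0.1395,0,0,0,0.0063,-0.0024,0],[0.157,0,0,0,0.0072,-0.0027,0],[0.1744,0,0,0,0.0081,-0.0029,0],[0.192,0,0,0,0.009,-0.0031,0],[0.2093,0,0,0,0.0099,-0.0033,0]]
  ]
}}

```text
clock: 13.9
tcp_pos: [0.5519, -0.1138, 0.0358]
orientation: [0.696, -0.125, 0.696, 0.124]
wrist_force: [2.9, -3.6, -2.6]
finger_gap: -0.0001
```

Run:
```python
from h import *
s=env.get_state(); print(s['wrist_force'],s['ft_torque'],s['tcp_pos'])
for t in range(194,170,-2): print(t,rows([t],z=.035)[0])
```

```text
[ 2.94261851 -3.63842543 -2.57916801] [-0.82791582 -0.33796775  0.00947567] [ 0.55193139 -0.1138155   0.03578714]
194 [0.0332, -0.0003, 0.0019, 0.0008, 0.0027, -0.0011, 0]
192 [0.0681, -0.0003, 0.0019, 0.0008, 0.0045, -0.0018, 0]
190 [0.103, -0.0003, 0.0019, 0.0008, 0.0062, -0.0024, 0]
188 [0.1379, -0.0002, 0.0019, 0.0008, 0.008, -0.0029, 0]
186 [0.1728, -0.0002, 0.0019, 0.0008, 0.0098, -0.0034, 0]
184 [0.2077, -0.0001, 0.002, 0.0008, 0.0116, -0.0039, 0]
182 [0.2427, -0.0001, 0.002, 0.0008, 0.0135, -0.0042, 0]
180 [0.2776, -0.0001, 0.002, 0.0008, 0.0153, -0.0045, 0]
178 [0.3125, -0.0, 0.002, 0.0008, 0.0172, -0.0048, 0]
176 [0.3474, -0.0, 0.002, 0.0008, 0.019, -0.005, 0]
174 [0.3823, 0.0, 0.002, 0.0007, 0.0209, -0.0051, 0]
172 [0.4172, 0.0001, 0.002, 0.0007, 0.0228, -0.0051, 0]
```

Request:
{"name": "step_arm", "arguments": {
  "moves": [
    [[0.033,0,0,0.001,0.0027,-0.0011,0],[0.068,0,0,0.001,0.0045,-0.0018,0],[0.103,0,0,0.001,0.0062,-0.0024,0],[0.138,0,0,0.001,0.008,-0.0029,0],[0.173,0,0,0.001,0.0098,-0.0034,0],[0.208,0,0,0.001,0.0116,-0.0039,0],[0.243,0,0,0.001,0.0135,-0.0042,0],[0.278,0,0,0.001,0.0153,-0.0045,0],[0.3125,0,0,0.001,0.0172,-0.0048,0],[0.347,0,0,0.001,0.019,-0.005,0],[0.382,0,0,0.001,0.0209,-0.0051,0],[0.417,0,0,0.001,0.0228,-0.0051,0]]
  ]
}}

```text
clock: 15.1
tcp_pos: [0.5398, -0.0973, 0.0356]
orientation: [0.707, 0.021, 0.706, -0.026]
wrist_force: [-1.2, -9.9, 3.3]
finger_gap: -0.0002
```

Run:
```python
from h import *
s=env.get_state(); print(s['wrist_force'],s['ft_torque'],s['tcp_pos'])
print(spokes('wrist','w13.png'))
for t in range(169,134,-3): print(t,rows([t],z=.035)[0])
```

```text
[-1.16765659 -9.86379788  3.2922699 ] [-1.92906156  0.35471049  0.04389694] [ 0.53977955 -0.09733247  0.03558864]
[(94, 15), (96, 67), (98, 204), (100, 332), (102, 365), (104, 376), (106, 387), (108, 392), (110, 335), (112, 139), (114, 45), (164, 6), (166, 91), (168, 218), (170, 413), (172, 353), (174, 312), (176, 258), (178, 221), (180, 130), (182, 139), (184, 111), (186, 33), (194, 3), (238, 55), (240, 64), (242, 44), (244, 37), (246, 36), (248, 36), (250, 38), (252, 39), (254, 28), (256, 19), (258, 3)]
169 [0.0473, 0.0017, 0.0071, 0.0005, 0.0051, -0.0017, 0]
166 [0.0996, 0.0019, 0.0071, 0.0005, 0.0077, -0.0026, 0]
163 [0.152, 0.0021, 0.007, 0.0005, 0.0104, -0.0035, 0]
160 [0.2043, 0.0023, 0.007, 0.0004, 0.0131, -0.0041, 0]
157 [0.2567, 0.0025, 0.0069, 0.0004, 0.0159, -0.0047, 0]
154 [0.3091, 0.0027, 0.0069, 0.0004, 0.0187, -0.0051, 0]
151 [0.3614, 0.0028, 0.0068, 0.0004, 0.0215, -0.0053, 0]
148 [0.4138, 0.003, 0.0067, 0.0004, 0.0243, -0.0054, 0]
145 [0.4661, 0.0032, 0.0067, 0.0003, 0.0271, -0.0054, 0]
142 [0.5185, 0.0034, 0.0066, 0.0003, 0.0299, -0.0052, 0]
139 [0.5709, 0.0036, 0.0065, 0.0003, 0.0326, -0.0049, 0]
136 [0.6232, 0.0037, 0.0064, 0.0003, 0.0354, -0.0044, 0]
```

View pics/w13.png

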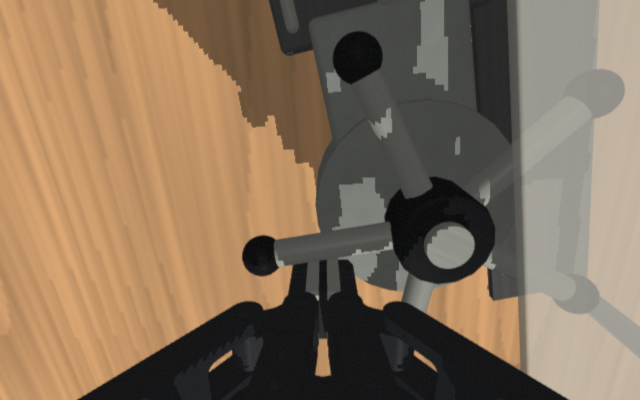

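Request:
{"name": "step_arm", "arguments": {
  "moves": [
    [[0.047,0.002,0.007,0,0.0045,-0.0017,0],[0.0996,0.002,0.007,0,0.0077,-0.0026,0],[0.152,0.002,0.007,0,0.0104,-0.0035,0],[0.2043,0.002,0.007,0,0.0131,-0.0041,0],[0.2567,0.002,0.007,0,0.0159,-0.0047,0],[0.3091,0.002,0.007,0,0.0187,-0.0051,0],[0.3614,0.002,0.007,0,0.0215,-0.0053,0],[0.4138,0.003,0.007,0,0.0243,-0.0054,0],[0.4661,0.003,0.007,0,0.0271,-0.0054,0],[0.5185,0.003,0.007,0,0.0299,-0.0052,0],[0.5709,0.003,0.007,0,0.0326,-0.0049,0],[0.6232,0.003,0.007,0,0.0354,-0.0044,0]]
  ]
}}

```text
clock: 16.35
tcp_pos: [0.536, -0.0632, 0.0354]
orientation: [0.665, 0.239, 0.665, -0.243]
wrist_force: [-5.1, -7.5, 4.6]
finger_gap: -0.0
```

Run:
```python
from h import *
s=env.get_state(); print(s['wrist_force'],s['ft_torque'],s['tcp_pos'])
print(spokes('wrist','w14.png'))
print(spokes('side','s14.png'))
for t in range(133,105,-3): print(t,rows([t],z=.035)[0])
```

```text
[-5.14324697 -7.46807878  4.64660048] [-1.53659028  1.02075718  0.05903516] [ 0.53598794 -0.06321737  0.03544317]
[(60, 43), (62, 70), (64, 97), (66, 149), (68, 196), (70, 280), (72, 375), (74, 280), (76, 96), (78, 25), (128, 18), (130, 108), (132, 250), (134, 428), (136, 350), (138, 289), (140, 248), (142, 199), (144, 129), (146, 122), (148, 120), (150, 9), (200, 8), (202, 65), (204, 42), (206, 40), (208, 35), (210, 35), (212, 34), (214, 36), (216, 32), (218, 30), (220, 9), (274, 5), (276, 37), (278, 110), (280, 190), (282, 212), (284, 233), (286, 244), (288, 200), (290, 176), (292, 117), (294, 44)]
[(166, 4), (168, 14), (170, 3), (206, 5), (208, 5), (210, 7), (212, 8), (214, 8), (218, 10), (272, 6), (274, 5), (276, 8), (278, 14), (280, 9), (282, 5), (284, 8), (286, 3)]
133 [0.0496, 0.0008, 0.0032, 0.0005, 0.0045, -0.001, 0]
130 [0.1019, 0.0009, 0.0031, 0.0005, 0.0071, -0.002, 0]
127 [0.1543, 0.001, 0.0031, 0.0005, 0.0098, -0.0028, 0]
124 [0.2067, 0.0011, 0.0031, 0.0004, 0.0125, -0.0035, 0]
121 [0.259, 0.0011, 0.0031, 0.0004, 0.0153, -0.004, 0]
118 [0.3114, 0.0012, 0.003, 0.0004, 0.018, -0.0044, 0]
115 [0.3637, 0.0013, 0.003, 0.0004, 0.0208, -0.0046, 0]
112 [0.4161, 0.0014, 0.003, 0.0004, 0.0236, -0.0047, 0]
109 [0.4685, 0.0015, 0.0029, 0.0004, 0.0264, -0.0047, 0]
106 [0.5208, 0.0015, 0.0029, 0.0004, 0.0292, -0.0045, 0]
```

View pics/w14.png

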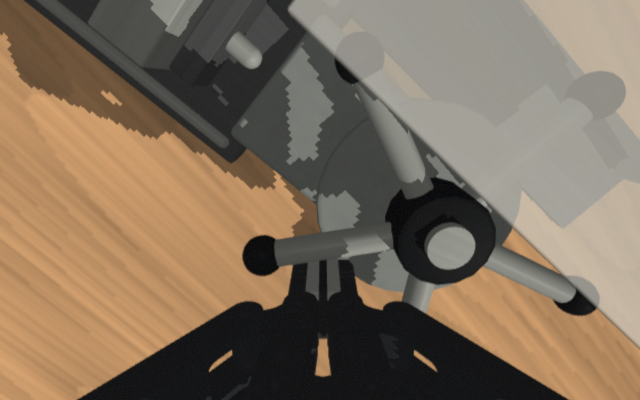

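Request:
{"name": "step_arm", "arguments": {
  "moves": [
    [[0.05,0.001,0.003,0,0.004,-0.001,0],[0.102,0.001,0.003,0,0.0071,-0.002,0],[0.154,0.001,0.003,0,0.0098,-0.0028,0],[0.2067,0.001,0.003,0,0.0125,-0.0035,0],[0.259,0.001,0.003,0,0.0153,-0.004,0],[0.3114,0.001,0.003,0,0.018,-0.0044,0],[0.3637,0.001,0.003,0,0.0208,-0.0046,0],[0.4161,0.001,0.003,0,0.0236,-0.0047,0],[0.4685,0.001,0.003,0,0.0264,-0.0047,0]]
  ]
}}

```text
clock: 17.35
tcp_pos: [0.5467, -0.0403, 0.0353]
orientation: [0.589, 0.388, 0.591, -0.391]
wrist_force: [-8.4, -5.7, 5.9]
finger_gap: -0.0001
```

Run:
```python
from h import *
s=env.get_state(); print(s['wrist_force'],s['ft_torque'],s['tcp_pos'],s['joint_pos'])
print(spokes('wrist','w15.png'))
# back off then lift
p,y=pushpose(118,z=.035);print(plan(p,y)); p,y=pushpose(120,z=.16);print(plan(p,y))
```

```text
[-8.38067645 -5.70137933  5.88776496] [-0.93198838  1.44005823 -0.0139834 ] [ 0.54670537 -0.04030585  0.03531133] [-0.2178765   0.39124766 -0.31919362  0.86461182 -0.00378087  2.51913089]
[(102, 19), (104, 112), (106, 287), (108, 393), (110, 325), (112, 276), (114, 237), (116, 166), (118, 144), (120, 82), (122, 99), (174, 7), (176, 32), (178, 39), (180, 39), (182, 37), (184, 37), (186, 33), (188, 37), (190, 33), (192, 28), (194, 5), (248, 15), (250, 59), (252, 143), (254, 208), (256, 213), (258, 249), (260, 260), (262, 296), (264, 196), (266, 90), (268, 21)]
[-0.163, -0.0002, 0.0048, 0.0003, -0.0048, 0.0045]
[-0.1979, -0.0003, 0.0048, -0.1247, -0.0069, 0.0056]
```

View pics/w15.png

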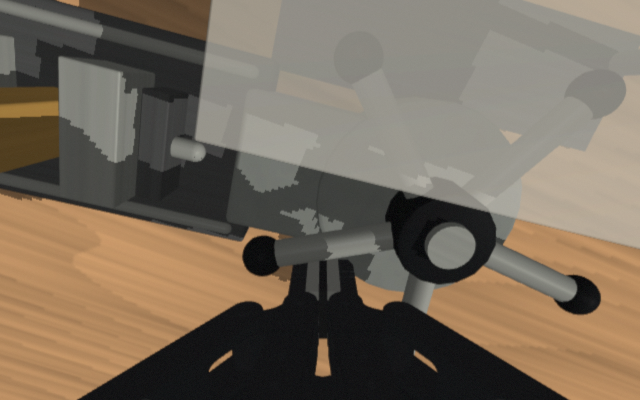

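Request:
{"name": "step_arm", "arguments": {
  "moves": [
    [[-0.05,0,0,0,-0.004,0.001,0],[-0.1,0,0,0,-0.008,0.002,0],[-0.1,0,0,-0.02,-0.008,0.002,0],[-0.1,0,0,-0.06,-0.008,0.002,0],[-0.1,0,0,-0.1,-0.008,0.002,0],[-0.1,0,0,-0.12,-0.008,0.002,0],[-0.1,0,0,-0.12,-0.008,0.002,0]]
  ]
}}

```text
clock: 18.1
tcp_pos: [0.5434, -0.0449, 0.159]
orientation: [0.61, 0.359, 0.607, -0.361]
wrist_force: [0.3, 0.7, -0.4]
finger_gap: -0.0001
```

Run:
```python
from h import *
s=env.get_state(); print(s['wrist_force'],s['tcp_pos'])
p,y=pushpose(196,z=.12);print(plan(p,y))
print(spokes('side','s16.png')); print(spokes('wrist','w16.png'))
z=cv2.imread('pics/s16.png');x,y,w,h=270,150,160,110; cv2.imwrite('pics/s16c.png',cv2.resize(z[y:y+h,x:x+w],None,fx=5,fy=5,interpolation=cv2.INTER_CUBIC))
```

```text
[ 0.25734089  0.70413241 -0.37051318] [ 0.5433562  -0.0449157   0.15902228]
[-1.4247, 0.0035, 0.0025, 0.0393, -0.0258, 0.0633]
[(112, 5), (114, 9), (116, 13), (118, 9), (120, 14), (122, 3), (180, 3), (182, 4), (184, 6), (186, 5), (188, 8), (190, 8), (192, 7), (194, 4), (248, 6), (250, 7), (252, 13), (254, 9), (256, 6), (258, 5), (260, 7)]
[(104, 15), (106, 49), (108, 102), (110, 91), (112, 85), (114, 79), (116, 73), (118, 47), (120, 16), (122, 4), (176, 6), (178, 21), (180, 57), (182, 76), (184, 75), (186, 66), (188, 56), (190, 41), (192, 10), (194, 4), (248, 12), (250, 45), (252, 69), (254, 73), (256, 83), (258, 80), (260, 80), (262, 74), (264, 35), (266, 13)]
```

View pics/s16c.png

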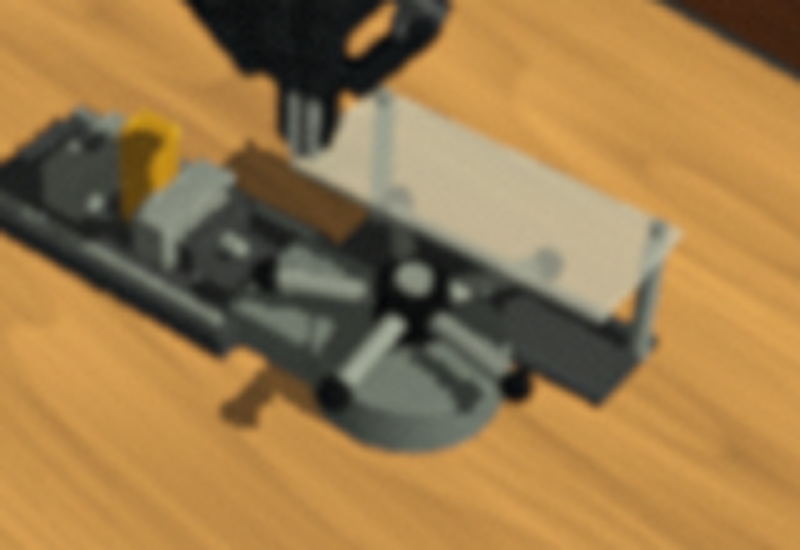

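Request:
{"name": "step_arm", "arguments": {
  "moves": [
    [[-0.15,0,0,0,-0.005,0.01,0],[-0.3,0,0,0,-0.01,0.02,0],[-0.45,0,0,0,-0.014,0.03,0],[-0.6,0,0,0,-0.018,0.038,0],[-0.75,0,0,0,-0.022,0.045,0],[-0.9,0,0,0,-0.025,0.052,0],[-1.05,0,0,0,-0.0258,0.058,0],[-1.2,0,0,0,-0.0258,0.0633,0],[-1.35,0,0,0,-0.0258,0.0633,0],[-1.4247,0,0,0.02,-0.0258,0.0633,0],[-1.4247,0.003,0.002,0.03,-0.0258,0.0633,0],[-1.4247,0.003,0.002,0.03,-0.0258,0.0633,0]]
  ]
}}

```text
clock: 19.4
tcp_pos: [0.5465, -0.1116, 0.1222]
orientation: [0.692, -0.123, 0.7, 0.126]
wrist_force: [-0.9, 0.0, 0.4]
finger_gap: 0.0002
```

Run:
```python
from h import *
s=env.get_state(); print(s['wrist_force'],s['tcp_pos'])
p,y=pushpose(197,z=.035);print(plan(p,y))
snap('wrist','w17.png')
```

```text
[-0.94053018  0.00601811  0.38684154] [ 0.54652625 -0.11163128  0.12218052]
[-0.0195, -0.0099, -0.0069, 0.0871, -0.0044, 0.0053]
```

View pics/w17.png

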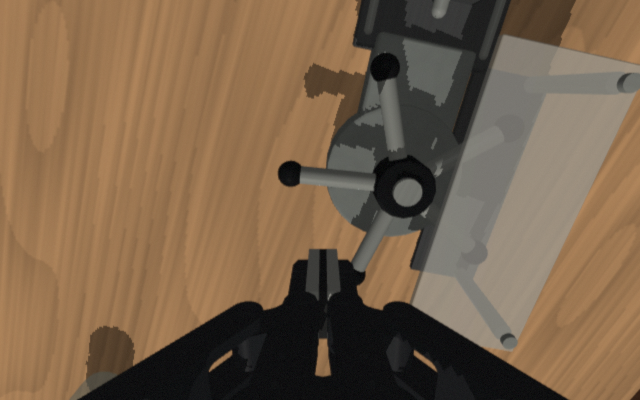

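Request:
{"name": "step_arm", "arguments": {
  "moves": [
    [[-0.0195,-0.01,-0.007,0,-0.0044,0.005,0],[-0.0195,-0.01,-0.007,0.015,-0.0044,0.005,0],[-0.0195,-0.01,-0.007,0.03,-0.0044,0.005,0],[-0.0195,-0.01,-0.007,0.045,-0.0044,0.005,0],[-0.0195,-0.01,-0.007,0.06,-0.0044,0.005,0],[-0.0195,-0.01,-0.007,0.072,-0.0044,0.005,0],[-0.0195,-0.01,-0.007,0.082,-0.0044,0.005,0],[-0.0195,-0.01,-0.007,0.087,-0.0044,0.005,0],[-0.0195,-0.01,-0.007,0.087,-0.0044,0.005,0]]
  ]
}}

```text
clock: 20.35
tcp_pos: [0.5524, -0.114, 0.0359]
orientation: [0.695, -0.132, 0.694, 0.131]
wrist_force: [0.2, 0.8, -0.5]
finger_gap: -0.0004
```

Run:
```python
from h import *
s=env.get_state(); print(s['wrist_force'],s['tcp_pos'])
for t in [195,193,191,189,187,185,183,181,178,175,172,169]: print(t,rows([t],z=.035)[0])
```

```text
[ 0.20996378  0.79761408 -0.51760135] [ 0.55242088 -0.1139711   0.03586904]
195 [0.0353, 0.001, 0.0008, 0.0009, 0.0022, -0.0011, 0]
193 [0.0702, 0.001, 0.0008, 0.0009, 0.0039, -0.0017, 0]
191 [0.1051, 0.001, 0.0008, 0.0009, 0.0057, -0.0024, 0]
189 [0.14, 0.001, 0.0008, 0.0009, 0.0075, -0.0029, 0]
187 [0.1749, 0.001, 0.0008, 0.0009, 0.0093, -0.0034, 0]
185 [0.2098, 0.0011, 0.0008, 0.0009, 0.0111, -0.0038, 0]
183 [0.2447, 0.0011, 0.0007, 0.0009, 0.0129, -0.0042, 0]
181 [0.2796, 0.0011, 0.0007, 0.0009, 0.0148, -0.0045, 0]
178 [0.332, 0.0011, 0.0007, 0.0008, 0.0176, -0.0049, 0]
175 [0.3843, 0.0011, 0.0007, 0.0008, 0.0204, -0.005, 0]
172 [0.4367, 0.0011, 0.0006, 0.0008, 0.0232, -0.0051, 0]
169 [0.4891, 0.0012, 0.0006, 0.0008, 0.026, -0.005, 0]
```

Request:
{"name": "step_arm", "arguments": {
  "moves": [
    [[0.035,0.001,0,0,0.0022,-0.0011,0],[0.07,0.001,0,0,0.0039,-0.0017,0],[0.105,0.001,0,0,0.0057,-0.0024,0],[0.14,0.001,0,0,0.0075,-0.0029,0],[0.157,0.001,0,0,0.0084,-0.0031,0],[0.175,0.001,0,0,0.0093,-0.0034,0],[0.192,0.001,0,0,0.0102,-0.0036,0],[0.21,0.001,0,0,0.0111,-0.0038,0],[0.245,0.001,0,0,0.0129,-0.0042,0],[0.28,0.001,0,0,0.0148,-0.0045,0],[0.332,0.001,0,0,0.0176,-0.0049,0],[0.384,0.001,0,0,0.0204,-0.005,0]]
  ]
}}

```text
clock: 21.55
tcp_pos: [0.5412, -0.1001, 0.0362]
orientation: [0.708, 0.003, 0.707, -0.008]
wrist_force: [-0.1, -9.3, -2.3]
finger_gap: 0.0004
```

Run:
```python
from h import *
s=env.get_state(); print(s['wrist_force'],s['ft_torque'],s['tcp_pos'])
for t in range(172,136,-3): print(t,rows([t],z=.035)[0])
```

```text
[-0.06957456 -9.28702163 -2.2607181 ] [-2.03003434 -0.02747083  0.06615763] [ 0.54123758 -0.10011174  0.03618148]
172 [0.048, 0.0018, 0.007, 0.0011, 0.0058, -0.0021, 0]
169 [0.1003, 0.002, 0.007, 0.0011, 0.0085, -0.0031, 0]
166 [0.1527, 0.0021, 0.007, 0.0011, 0.0111, -0.0039, 0]
163 [0.2051, 0.0023, 0.0069, 0.0011, 0.0139, -0.0046, 0]
160 [0.2574, 0.0025, 0.0068, 0.0011, 0.0166, -0.0051, 0]
157 [0.3098, 0.0027, 0.0068, 0.001, 0.0194, -0.0055, 0]
154 [0.3621, 0.0029, 0.0067, 0.001, 0.0222, -0.0058, 0]
151 [0.4145, 0.003, 0.0067, 0.001, 0.025, -0.0059, 0]
148 [0.4669, 0.0032, 0.0066, 0.001, 0.0278, -0.0058, 0]
145 [0.5192, 0.0034, 0.0065, 0.001, 0.0306, -0.0056, 0]
142 [0.5716, 0.0036, 0.0064, 0.0009, 0.0334, -0.0053, 0]
139 [0.6239, 0.0038, 0.0064, 0.0009, 0.0361, -0.0048, 0]
```

Request:
{"name": "step_arm", "arguments": {
  "moves": [
    [[0.048,0.002,0.007,0,0.005,-0.0015,0],[0.1,0.002,0.007,0,0.0083,-0.003,0],[0.1527,0.002,0.007,0,0.0111,-0.0039,0],[0.205,0.002,0.007,0,0.0139,-0.0046,0],[0.2574,0.002,0.007,0,0.0166,-0.0051,0],[0.31,0.003,0.007,0,0.0194,-0.0055,0],[0.362,0.003,0.007,0,0.0222,-0.0058,0],[0.4145,0.003,0.007,0,0.025,-0.0059,0],[0.467,0.003,0.007,0,0.0278,-0.0058,0],[0.519,0.003,0.007,0,0.0306,-0.0056,0]]
  ]
}}

```text
clock: 22.55
tcp_pos: [0.535, -0.072, 0.0359]
orientation: [0.681, 0.186, 0.682, -0.19]
wrist_force: [-3.9, -9.8, 1.1]
finger_gap: 0.0003
```

Run:
```python
from h import *
s=env.get_state(); print(s['wrist_force'],s['ft_torque'],s['tcp_pos'])
print(spokes('wrist','w18.png'))
snap('side','s18.png')
z=cv2.imread('pics/s18.png');x,y,w,h=250,150,120,90; cv2.imwrite('pics/s18c.png',cv2.resize(z[y:y+h,x:x+w],None,fx=6,fy=6,interpolation=cv2.INTER_CUBIC))
for t in range(142,106,-3): print(t,rows([t],z=.035)[0])
```

```text
[-3.91322426 -9.78453218  1.12083024] [-1.72578023  0.79627269  0.04514355] [ 0.53500253 -0.07204651  0.03591021]
[(66, 3), (68, 40), (70, 113), (72, 298), (74, 339), (76, 374), (78, 380), (80, 384), (82, 381), (84, 204), (86, 73), (88, 10), (138, 43), (140, 152), (142, 329), (144, 416), (146, 306), (148, 283), (150, 244), (152, 165), (154, 139), (156, 77), (158, 96), (210, 20), (212, 56), (214, 44), (216, 37), (218, 36), (220, 35), (222, 41), (224, 35), (226, 29), (228, 25), (230, 5), (284, 12), (286, 59), (288, 116), (290, 111), (292, 103), (294, 74), (296, 63), (298, 45), (300, 30), (302, 20)]
142 [0.0495, 0.0009, 0.0039, 0.001, 0.0047, -0.0014, 0]
139 [0.1019, 0.001, 0.0039, 0.0009, 0.0073, -0.0023, 0]
136 [0.1543, 0.0011, 0.0039, 0.0009, 0.01, -0.0031, 0]
133 [0.2066, 0.0012, 0.0039, 0.0009, 0.0127, -0.0038, 0]
130 [0.259, 0.0013, 0.0038, 0.0009, 0.0155, -0.0044, 0]
127 [0.3113, 0.0014, 0.0038, 0.0009, 0.0182, -0.0047, 0]
124 [0.3637, 0.0015, 0.0038, 0.0009, 0.021, -0.005, 0]
121 [0.4161, 0.0016, 0.0037, 0.0009, 0.0238, -0.0051, 0]
118 [0.4684, 0.0017, 0.0037, 0.0009, 0.0267, -0.005, 0]
115 [0.5208, 0.0018, 0.0037, 0.0009, 0.0294, -0.0048, 0]
112 [0.5731, 0.0019, 0.0036, 0.0008, 0.0322, -0.0045, 0]
109 [0.6255, 0.002, 0.0036, 0.0008, 0.035, -0.004, 0]
```

View pics/w18.png

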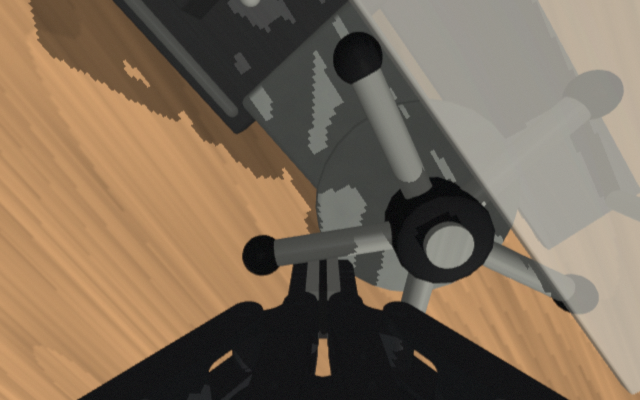

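View pics/s18c.png

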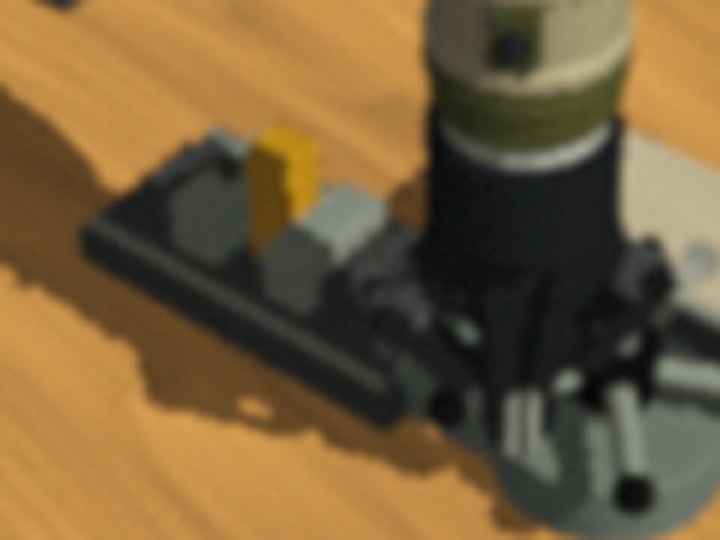

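Request:
{"name": "step_arm", "arguments": {
  "moves": [
    [[0.025,0.001,0.004,0,0.0037,-0.001,0],[0.05,0.001,0.004,0,0.0047,-0.0014,0],[0.075,0.001,0.004,0,0.006,-0.0019,0],[0.102,0.001,0.004,0,0.0073,-0.0023,0],[0.128,0.001,0.004,0,0.0086,-0.0027,0],[0.154,0.001,0.004,0,0.01,-0.0031,0],[0.154,0.001,0.004,0,0.01,-0.0031,0],[0.154,0.001,0.004,0,0.01,-0.0031,0]]
  ]
}}

```text
clock: 23.45
tcp_pos: [0.5362, -0.0633, 0.0359]
orientation: [0.665, 0.238, 0.666, -0.242]
wrist_force: [-3.8, -6.8, 3.2]
finger_gap: 0.0001
```

```bash
cat >> h.py <<'E'
def rep(tag):
    s=env.get_state(); f=s['wrist_force']; M=rot(s['orientation'])
    c=.5703*ex-.1665*ey; rel=s['tcp_pos'][:2]-c
    print(tag,'t',round(s['clock'],2),'F',f.round(2),'|Fxy|',np.hypot(*f[:2]).round(2),'Ftool',(M.T@f).round(2),'tcp ang',(np.degrees(np.arctan2(rel[1],rel[0])-PHI)%360).round(1),'r',np.hypot(*rel).round(4))
E
python3 - <<'E'
from h import *
rep('pre'); a=spokes('wrist','w19.png'); rep('post')
for t in range(134,116,-1): print(t,rows([t],z=.035)[0])
E
```

```text
pre t 23.45 F [-3.81 -6.76  3.2 ] |Fxy| 7.77 Ftool [-3.16 -7.66  1.39] tcp ang 158.3 r 0.0544
post t 23.5 F [-4.52 -6.52  0.86] |Fxy| 7.93 Ftool [-0.82 -7.91  0.69] tcp ang 158.3 r 0.0544
134 [0.0331, 0.0006, 0.005, 0.0009, 0.0042, -0.001, 0]
133 [0.0505, 0.0007, 0.005, 0.0008, 0.0051, -0.0013, 0]
132 [0.068, 0.0007, 0.005, 0.0008, 0.006, -0.0017, 0]
131 [0.0854, 0.0008, 0.005, 0.0008, 0.0068, -0.002, 0]
130 [0.1029, 0.0008, 0.005, 0.0008, 0.0077, -0.0023, 0]
129 [0.1203, 0.0009, 0.0049, 0.0008, 0.0086, -0.0026, 0]
128 [0.1378, 0.0009, 0.0049, 0.0008, 0.0095, -0.0029, 0]
127 [0.1552, 0.0009, 0.0049, 0.0008, 0.0104, -0.0031, 0]
126 [0.1727, 0.001, 0.0049, 0.0008, 0.0113, -0.0034, 0]
125 [0.1901, 0.001, 0.0049, 0.0008, 0.0122, -0.0036, 0]
124 [0.2076, 0.0011, 0.0049, 0.0008, 0.0131, -0.0038, 0]
123 [0.225, 0.0011, 0.0049, 0.0008, 0.014, -0.004, 0]
122 [0.2425, 0.0012, 0.0049, 0.0008, 0.015, -0.0042, 0]
121 [0.26, 0.0012, 0.0049, 0.0008, 0.0159, -0.0043, 0]
120 [0.2774, 0.0012, 0.0049, 0.0008, 0.0168, -0.0045, 0]
119 [0.2949, 0.0013, 0.0049, 0.0008, 0.0177, -0.0046, 0]
118 [0.3123, 0.0013, 0.0049, 0.0008, 0.0187, -0.0047, 0]
117 [0.3298, 0.0014, 0.0048, 0.0008, 0.0196, -0.0048, 0]
```

Request:
{"name": "step_arm", "arguments": {
  "moves": [
    [[0.033,0.001,0.005,0,0.0042,-0.001,0],[0.05,0.001,0.005,0,0.0051,-0.0013,0],[0.068,0.001,0.005,0,0.006,-0.0017,0],[0.085,0.001,0.005,0,0.0068,-0.002,0],[0.103,0.001,0.005,0,0.0077,-0.0023,0],[0.12,0.001,0.005,0,0.0086,-0.0026,0],[0.138,0.001,0.005,0,0.0095,-0.0029,0],[0.138,0.001,0.005,0,0.0095,-0.0029,0],[0.138,0.001,0.005,0,0.0095,-0.0029,0]]
  ]
}}

```text
clock: 24.4
tcp_pos: [0.5382, -0.056, 0.0358]
orientation: [0.646, 0.284, 0.647, -0.288]
wrist_force: [-4.6, -7.6, 3.5]
finger_gap: 0.0
```

Run:
```python
from h import *
rep('pre'); a=spokes('wrist','w20.png'); rep('post'); print(a)
p,d,K,W=snap('side','s20.png')
x,y,w,h=250,150,120,90; cv2.imwrite('pics/s20c.png',cv2.resize(p[y:y+h,x:x+w,::-1],None,fx=6,fy=6,interpolation=cv2.INTER_CUBIC))
p,d,K,W=snap('scene','c20.png')
x,y,w,h=300,200,100,75; cv2.imwrite('pics/c20c.png',cv2.resize(p[y:y+h,x:x+w,::-1],None,fx=7,fy=7,interpolation=cv2.INTER_CUBIC))
for t in range(126,106,-1): print(t,rows([t],z=.035)[0])
```

```text
pre t 24.4 F [-4.62 -7.62  3.45] |Fxy| 8.91 Ftool [-3.41 -8.56  2.54] tcp ang 150.4 r 0.0546
post t 24.45 F [-5.4  -6.55  3.48] |Fxy| 8.49 Ftool [-3.44 -8.42  1.22] tcp ang 150.4 r 0.0546
[(60, 54), (62, 78), (64, 115), (66, 148), (68, 98), (70, 18), (120, 19), (122, 98), (124, 250), (126, 428), (128, 346), (130, 301), (132, 242), (134, 202), (136, 121), (138, 129), (140, 109), (142, 15), (192, 9), (194, 62), (196, 43), (198, 38), (200, 39), (202, 35), (204, 36), (206, 34), (208, 33), (210, 28), (212, 12), (266, 9), (268, 35), (270, 105), (272, 178), (274, 220), (276, 229), (278, 262), (280, 260), (282, 265), (284, 110), (286, 49), (288, 4)]
126 [0.0325, 0.0006, 0.0053, 0.0008, 0.0044, -0.0009, 0]
125 [0.05, 0.0006, 0.0053, 0.0008, 0.0053, -0.0013, 0]
124 [0.0675, 0.0007, 0.0052, 0.0008, 0.0062, -0.0016, 0]
123 [0.0849, 0.0007, 0.0052, 0.0008, 0.007, -0.0019, 0]
122 [0.1024, 0.0008, 0.0052, 0.0008, 0.0079, -0.0022, 0]
121 [0.1198, 0.0008, 0.0052, 0.0008, 0.0088, -0.0025, 0]
120 [0.1373, 0.0008, 0.0052, 0.0008, 0.0097, -0.0028, 0]
119 [0.1547, 0.0009, 0.0052, 0.0008, 0.0106, -0.0031, 0]
118 [0.1722, 0.0009, 0.0052, 0.0007, 0.0115, -0.0033, 0]
117 [0.1896, 0.001, 0.0052, 0.0007, 0.0124, -0.0035, 0]
116 [0.2071, 0.001, 0.0052, 0.0007, 0.0133, -0.0037, 0]
115 [0.2245, 0.0011, 0.0052, 0.0007, 0.0142, -0.0039, 0]
114 [0.242, 0.0011, 0.0052, 0.0007, 0.0152, -0.0041, 0]
113 [0.2594, 0.0012, 0.0052, 0.0007, 0.0161, -0.0043, 0]
112 [0.2769, 0.0012, 0.0052, 0.0007, 0.017, -0.0044, 0]
111 [0.2943, 0.0013, 0.0052, 0.0007, 0.0179, -0.0045, 0]
110 [0.3118, 0.0013, 0.0051, 0.0007, 0.0189, -0.0047, 0]
109 [0.3293, 0.0013, 0.0051, 0.0007, 0.0198, -0.0048, 0]
108 [0.3467, 0.0014, 0.0051, 0.0007, 0.0207, -0.0048, 0]
107 [0.3642, 0.0014, 0.0051, 0.0007, 0.0217, -0.0049, 0]
```

View pics/s20c.png

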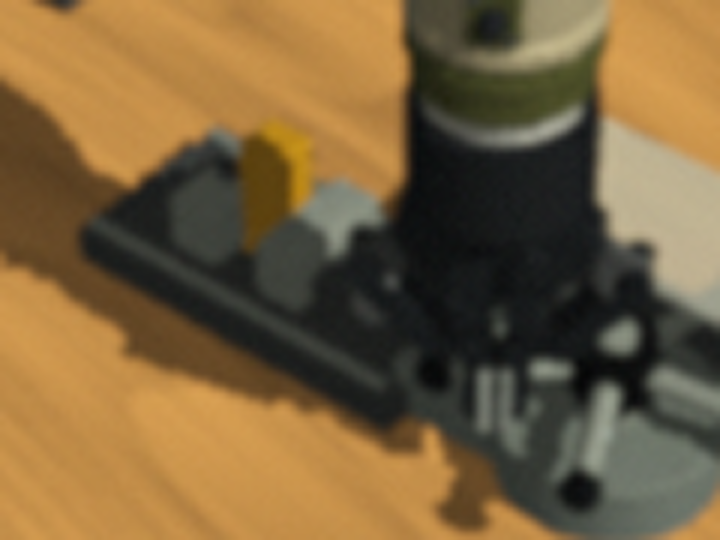

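View pics/c20c.png

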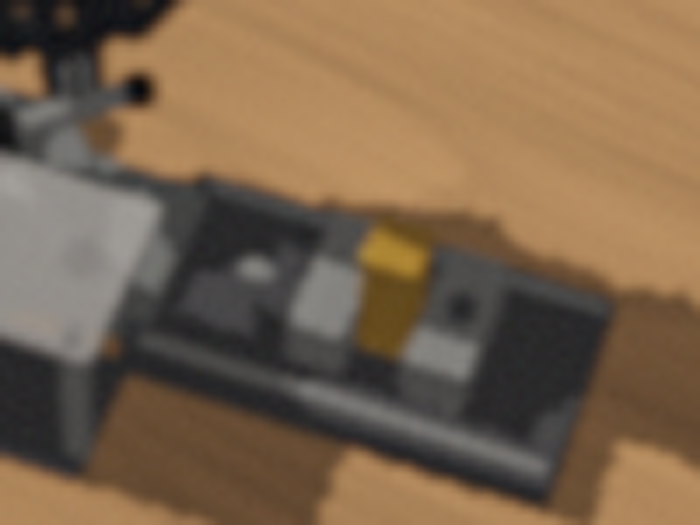

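Request:
{"name": "step_arm", "arguments": {
  "moves": [
    [[0.033,0.001,0.005,0,0.0044,-0.0009,0],[0.05,0.001,0.005,0,0.0053,-0.0013,0],[0.0675,0.001,0.005,0,0.0062,-0.0016,0],[0.085,0.001,0.005,0,0.007,-0.0019,0],[0.085,0.001,0.005,0,0.007,-0.0019,0],[0.085,0.001,0.005,0,0.007,-0.0019,0]]
  ]
}}

```text
clock: 25.15
tcp_pos: [0.54, -0.0517, 0.0358]
orientation: [0.633, 0.312, 0.634, -0.316]
wrist_force: [-5.1, -7.1, 5.1]
finger_gap: -0.0001
```

```bash
cat >> h.py <<'E'
def gap(cam,fn):
    p,d,K,W=snap(cam,fn); P=cloud(d,K,W).reshape(-1,3); P=P[~np.isnan(P[:,0])]
    X=P[:,:2]@ex-.5703;Y=P[:,:2]@ey
    m=(abs(X)<.02)&(abs(P[:,2]-.085)<.006)&(Y>-.03)&(Y<.06)
    b=(abs(X)<.028)&(abs(P[:,2]-.05)<.004)&(Y>.02)&(Y<.08)
    j=(abs(X)<.028)&(abs(P[:,2]-.05)<.004)&(Y>-.06)&(Y<.018)
    f=lambda v:(np.percentile(v,[2,50,98]).round(4),len(v)) if len(v)>5 else None
    print(cam,'blank',f(Y[m]),'backjaw',f(Y[b]),'jaw',f(Y[j]))
E
python3 - <<'E'
from h import *
rep('pre'); gap('side','s21.png'); rep('post');gap('scene','c21.png')
for t in range(122,106,-1): print(t,rows([t],z=.035)[0])
E
```

```text
pre t 25.15 F [-5.1  -7.12  5.09] |Fxy| 8.76 Ftool [-5.04 -8.4   2.58] tcp ang 145.4 r 0.0547
side blank (array([0.0103, 0.0207, 0.0343]), 67) backjaw (array([0.0259, 0.0476, 0.0622]), 73) jaw (array([-0.0137, -0.0011,  0.0135]), 138)
post t 25.2 F [-6.18 -5.98  4.62] |Fxy| 8.6 Ftool [-4.57 -8.56  1.01] tcp ang 145.4 r 0.0547
scene blank (array([0.0145, 0.0267, 0.0378]), 73) backjaw (array([0.0248, 0.0514, 0.0647]), 130) jaw (array([-0.0143, -0.0002,  0.0138]), 115)
122 [0.0154, 0.0003, 0.0056, 0.0007, 0.0036, -0.0005, 0]
121 [0.0329, 0.0003, 0.0056, 0.0007, 0.0045, -0.0009, 0]
120 [0.0503, 0.0004, 0.0056, 0.0007, 0.0053, -0.0012, 0]
119 [0.0678, 0.0004, 0.0056, 0.0007, 0.0062, -0.0016, 0]
118 [0.0852, 0.0005, 0.0056, 0.0007, 0.0071, -0.0019, 0]
117 [0.1027, 0.0005, 0.0056, 0.0007, 0.008, -0.0022, 0]
116 [0.1201, 0.0005, 0.0056, 0.0007, 0.0089, -0.0025, 0]
115 [0.1376, 0.0006, 0.0056, 0.0007, 0.0098, -0.0028, 0]
114 [0.155, 0.0006, 0.0055, 0.0007, 0.0107, -0.003, 0]
113 [0.1725, 0.0007, 0.0055, 0.0007, 0.0116, -0.0033, 0]
112 [0.1899, 0.0007, 0.0055, 0.0007, 0.0125, -0.0035, 0]
111 [0.2074, 0.0008, 0.0055, 0.0007, 0.0134, -0.0037, 0]
110 [0.2249, 0.0008, 0.0055, 0.0007, 0.0143, -0.0039, 0]
109 [0.2423, 0.0009, 0.0055, 0.0006, 0.0152, -0.0041, 0]
108 [0.2598, 0.0009, 0.0055, 0.0006, 0.0161, -0.0042, 0]
107 [0.2772, 0.001, 0.0055, 0.0006, 0.0171, -0.0044, 0]
```

Request:
{"name": "step_arm", "arguments": {
  "moves": [
    [[0.015,0,0.005,0,0.0036,-0.0005,0],[0.033,0,0.005,0,0.0045,-0.0009,0],[0.05,0,0.005,0,0.0053,-0.0012,0],[0.05,0,0.005,0,0.0053,-0.0012,0],[0.05,0,0.005,0,0.0053,-0.0012,0]]
  ]
}}

```text
clock: 25.75
tcp_pos: [0.5413, -0.0492, 0.0357]
orientation: [0.625, 0.328, 0.626, -0.332]
wrist_force: [-6.8, -6.2, 4.7]
finger_gap: 0.0
```

Run:
```python
from h import *
rep('pre'); gap('side','s22.png'); rep('post')
for t in range(120,106,-1): print(t,rows([t],z=.035)[0])
```

```text
pre t 25.75 F [-6.83 -6.19  4.72] |Fxy| 9.22 Ftool [-4.66 -9.16  1.27] tcp ang 142.5 r 0.0547
side blank (array([0.0111, 0.0222, 0.0345]), 65) backjaw (array([0.0224, 0.0482, 0.063 ]), 68) jaw (array([-0.0123,  0.0005,  0.0139]), 134)
post t 25.8 F [-6.13 -5.37  5.48] |Fxy| 8.15 Ftool [-5.43 -8.13  0.98] tcp ang 142.5 r 0.0547
120 [-0.0016, 0.001, 0.0059, 0.0007, 0.0028, -0.0001, 0]
119 [0.0159, 0.001, 0.0059, 0.0007, 0.0037, -0.0005, 0]
118 [0.0333, 0.0011, 0.0059, 0.0007, 0.0045, -0.0009, 0]
117 [0.0508, 0.0011, 0.0059, 0.0007, 0.0054, -0.0012, 0]
116 [0.0682, 0.0012, 0.0059, 0.0007, 0.0063, -0.0016, 0]
115 [0.0857, 0.0012, 0.0059, 0.0007, 0.0071, -0.0019, 0]
114 [0.1031, 0.0013, 0.0059, 0.0007, 0.008, -0.0022, 0]
113 [0.1206, 0.0013, 0.0058, 0.0007, 0.0089, -0.0025, 0]
112 [0.138, 0.0014, 0.0058, 0.0007, 0.0098, -0.0027, 0]
111 [0.1555, 0.0014, 0.0058, 0.0007, 0.0107, -0.003, 0]
110 [0.1729, 0.0015, 0.0058, 0.0007, 0.0116, -0.0032, 0]
109 [0.1904, 0.0015, 0.0058, 0.0007, 0.0125, -0.0035, 0]
108 [0.2078, 0.0016, 0.0058, 0.0007, 0.0134, -0.0037, 0]
107 [0.2253, 0.0016, 0.0058, 0.0006, 0.0143, -0.0039, 0]
```

Still free drag (~8.4 N across the spoke). Next small increments.

Request:
{"name": "step_arm", "arguments": {
  "moves": [
    [[0.016,0.001,0.005,0,0.0037,-0.0005,0],[0.033,0.001,0.005,0,0.0045,-0.0009,0],[0.051,0.001,0.005,0,0.0054,-0.0012,0],[0.051,0.001,0.005,0,0.0054,-0.0012,0],[0.051,0.001,0.005,0,0.0054,-0.0012,0]]
  ]
}}

```text
clock: 26.3
tcp_pos: [0.5423, -0.047, 0.0357]
orientation: [0.615, 0.344, 0.617, -0.349]
wrist_force: [-7.3, -6.9, 6.8]
finger_gap: 0.0002
```

Run:
```python
from h import *
rep('pre'); gap('side','s23.png'); rep('post')
for t in range(117,104,-1): print(t,rows([t],z=.035)[0])
```

```text
pre t 26.3 F [-7.29 -6.89  6.77] |Fxy| 10.03 Ftool [-6.7  -9.86  2.11] tcp ang 140.0 r 0.0548
side blank (array([0.0116, 0.0217, 0.0352]), 67) backjaw (array([0.0224, 0.047 , 0.0627]), 69) jaw (array([-0.0115,  0.0007,  0.0147]), 126)
post t 26.35 F [-7.18 -7.26  7.52] |Fxy| 10.21 Ftool [-7.45 -9.96  2.48] tcp ang 140.0 r 0.0548
117 [-0.0023, 0.0009, 0.0072, 0.0007, 0.0033, -0.0002, 0]
116 [0.0152, 0.0009, 0.0072, 0.0006, 0.0041, -0.0006, 0]
115 [0.0326, 0.001, 0.0072, 0.0006, 0.005, -0.0009, 0]
114 [0.0501, 0.0011, 0.0072, 0.0006, 0.0058, -0.0013, 0]
113 [0.0675, 0.0011, 0.0072, 0.0006, 0.0067, -0.0016, 0]
112 [0.085, 0.0012, 0.0072, 0.0006, 0.0076, -0.0019, 0]
111 [0.1025, 0.0012, 0.0072, 0.0006, 0.0085, -0.0022, 0]
110 [0.1199, 0.0013, 0.0072, 0.0006, 0.0094, -0.0025, 0]
109 [0.1374, 0.0014, 0.0072, 0.0006, 0.0103, -0.0028, 0]
108 [0.1548, 0.0014, 0.0072, 0.0006, 0.0112, -0.0031, 0]
107 [0.1723, 0.0015, 0.0071, 0.0006, 0.0121, -0.0033, 0]
106 [0.1897, 0.0016, 0.0071, 0.0006, 0.013, -0.0035, 0]
105 [0.2072, 0.0016, 0.0071, 0.0006, 0.0139, -0.0037, 0]
```

Request:
{"name": "step_arm", "arguments": {
  "moves": [
    [[0.0,0.001,0.006,-0.0007,0.0035,-0.0002,0],[0.015,0.001,0.006,-0.001,0.0041,-0.0006,0],[0.033,0.001,0.006,-0.001,0.005,-0.0009,0],[0.05,0.001,0.006,-0.001,0.0058,-0.0013,0],[0.05,0.001,0.006,-0.001,0.0058,-0.0013,0],[0.05,0.001,0.006,-0.001,0.0058,-0.0013,0]]
  ]
}}

```text
clock: 26.95
tcp_pos: [0.5432, -0.045, 0.0359]
orientation: [0.606, 0.36, 0.608, -0.366]
wrist_force: [-7.7, -8.1, 2.2]
finger_gap: -0.0001
```

Run:
```python
from h import *
rep('pre'); gap('side','s24.png'); rep('post'); print(spokes('wrist','w24.png'))
for t in range(114,104,-1): print(t,rows([t],z=.035)[0])
```

```text
pre t 26.95 F [-7.72 -8.11  2.18] |Fxy| 11.2 Ftool [ -2.08 -10.66   3.48] tcp ang 137.8 r 0.0552
side blank (array([0.0115, 0.0228, 0.0354]), 70) backjaw (array([0.0216, 0.0468, 0.0634]), 70) jaw (array([-0.0127,  0.0014,  0.0152]), 125)
post t 27.0 F [-8.24 -8.74  1.81] |Fxy| 12.01 Ftool [ -1.7  -11.41   3.8 ] tcp ang 137.8 r 0.0552
[(108, 28), (110, 126), (112, 287), (114, 416), (116, 312), (118, 295), (120, 234), (122, 179), (124, 156), (126, 83), (128, 112), (180, 14), (182, 50), (184, 49), (186, 46), (188, 45), (190, 43), (192, 47), (194, 40), (196, 43), (198, 26), (200, 9), (254, 12), (256, 48), (258, 142), (260, 190), (262, 225), (264, 246), (266, 263), (268, 296), (270, 214), (272, 93), (274, 27)]
114 [-0.0024, 0.0009, 0.0091, 0.0009, 0.0041, -0.0003, 0]
113 [0.015, 0.001, 0.0091, 0.0009, 0.0049, -0.0007, 0]
112 [0.0325, 0.0011, 0.0091, 0.0009, 0.0058, -0.0011, 0]
111 [0.0499, 0.0012, 0.0091, 0.0009, 0.0067, -0.0014, 0]
110 [0.0674, 0.0013, 0.0091, 0.0009, 0.0075, -0.0017, 0]
109 [0.0848, 0.0013, 0.0091, 0.0008, 0.0084, -0.0021, 0]
108 [0.1023, 0.0014, 0.0091, 0.0008, 0.0093, -0.0024, 0]
107 [0.1197, 0.0015, 0.0091, 0.0008, 0.0102, -0.0027, 0]
106 [0.1372, 0.0016, 0.0091, 0.0008, 0.0111, -0.0029, 0]
105 [0.1546, 0.0017, 0.0091, 0.0008, 0.012, -0.0032, 0]
```

Request:
{"name": "step_arm", "arguments": {
  "moves": [
    [[0.0,0.001,0.008,0,0.0042,-0.0003,0],[0.015,0.001,0.008,0,0.0049,-0.0007,0],[0.033,0.001,0.008,0,0.0058,-0.0011,0],[0.05,0.001,0.008,0,0.0067,-0.0014,0],[0.05,0.001,0.008,0,0.0067,-0.0014,0],[0.05,0.001,0.008,0,0.0067,-0.0014,0]]
  ]
}}

```text
clock: 27.65
tcp_pos: [0.5446, -0.0427, 0.0355]
orientation: [0.596, 0.375, 0.599, -0.382]
wrist_force: [-9.2, -8.0, 5.7]
finger_gap: -0.0
```

Run:
```python
from h import *
rep('pre'); gap('side','s25.png'); rep('post')
for t in range(111,104,-1): print(t,rows([t],z=.035)[0])
```

```text
pre t 27.65 F [-9.25 -8.02  5.72] |Fxy| 12.25 Ftool [ -5.6  -11.84   3.31] tcp ang 134.9 r 0.0553
side blank (array([0.0116, 0.0244, 0.0357]), 66) backjaw (array([0.0225, 0.0477, 0.0621]), 70) jaw (array([-0.0117,  0.0023,  0.0137]), 119)
post t 27.7 F [-10.14  -7.47   6.09] |Fxy| 12.6 Ftool [ -5.97 -12.42   2.43] tcp ang 134.9 r 0.0553
111 [-0.0024, 0.0012, 0.0094, 0.0004, 0.0043, -0.0002, 0]
110 [0.015, 0.0013, 0.0094, 0.0004, 0.0052, -0.0006, 0]
109 [0.0325, 0.0013, 0.0094, 0.0004, 0.006, -0.001, 0]
108 [0.05, 0.0014, 0.0094, 0.0004, 0.0069, -0.0013, 0]
107 [0.0674, 0.0015, 0.0094, 0.0004, 0.0078, -0.0017, 0]
106 [0.0849, 0.0016, 0.0093, 0.0004, 0.0086, -0.002, 0]
105 [0.1023, 0.0017, 0.0093, 0.0004, 0.0095, -0.0023, 0]
```

Request:
{"name": "step_arm", "arguments": {
  "moves": [
    [[0.0,0.001,0.008,-0.0005,0.0044,-0.0002,0],[0.015,0.001,0.008,-0.001,0.0052,-0.0006,0],[0.03,0.001,0.008,-0.001,0.006,-0.001,0],[0.04,0.001,0.008,-0.001,0.0065,-0.0012,0],[0.04,0.001,0.008,-0.001,0.0065,-0.0012,0],[0.04,0.001,0.008,-0.001,0.0065,-0.0012,0]]
  ]
}}

```text
clock: 28.3
tcp_pos: [0.5456, -0.0411, 0.0356]
orientation: [0.587, 0.388, 0.591, -0.395]
wrist_force: [-10.5, -9.6, 5.3]
finger_gap: -0.0004
```

Run:
```python
from h import *
rep('pre'); gap('side','s26.png'); rep('post')
```

```text
pre t 28.3 F [-10.45  -9.59   5.3 ] |Fxy| 14.19 Ftool [ -5.15 -13.42   4.79] tcp ang 133.0 r 0.0555
side blank (array([0.0112, 0.0223, 0.0364]), 65) backjaw (array([0.0219, 0.0471, 0.062 ]), 73) jaw (array([-0.0123,  0.0016,  0.0143]), 118)
post t 28.35 F [-10.8   -7.6    4.78] |Fxy| 13.2 Ftool [ -4.63 -12.95   2.82] tcp ang 133.0 r 0.0555
```

Request:
{"name": "step_arm", "arguments": {
  "moves": [
    [[0,0,0,0,-0.003,0.001,0],[-0.04,0,0,0,-0.007,0.002,0],[-0.08,0,0,0,-0.01,0.002,0],[-0.08,0,0,-0.02,-0.01,0.002,0],[-0.08,0,0,-0.06,-0.01,0.002,0],[-0.08,0,0,-0.11,-0.01,0.002,0],[-0.08,0,0,-0.15,-0.01,0.002,0],[-0.08,0,0,-0.18,-0.01,0.002,0],[-0.08,0,0,-0.18,-0.01,0.002,0]]
  ]
}}

```text
clock: 29.25
tcp_pos: [0.5418, -0.0463, 0.2209]
orientation: [0.606, 0.365, 0.603, -0.37]
wrist_force: [1.2, -0.2, -0.4]
finger_gap: 0.0001
```

Run:
```python
from h import *
rep('pre'); print(spokes('wrist','w27.png')); gap('wrist','w27.png')
p,yw=pushpose(111); print(plan([.56,.05,.22],.157))
```

```text
pre t 29.25 F [ 1.2  -0.22 -0.4 ] |Fxy| 1.22 Ftool [0.4  0.97 0.75] tcp ang 139.7 r 0.0557
[(106, 7), (108, 21), (110, 62), (112, 61), (114, 57), (116, 55), (118, 49), (120, 35), (122, 15), (180, 11), (182, 28), (184, 53), (186, 52), (188, 47), (190, 42), (192, 33), (194, 11), (250, 5), (252, 25), (254, 47), (256, 51), (258, 56), (260, 51), (262, 59), (264, 54), (266, 26), (268, 9)]
wrist blank (array([0.0137, 0.0248, 0.0371]), 1002) backjaw (array([0.0377, 0.0529, 0.0631]), 1266) jaw (array([-0.0101,  0.0018,  0.014 ]), 1791)
[-1.2495, -0.0043, 0.0093, -0.0045, 0.0623, -0.0756]
```

View pics/w27.png

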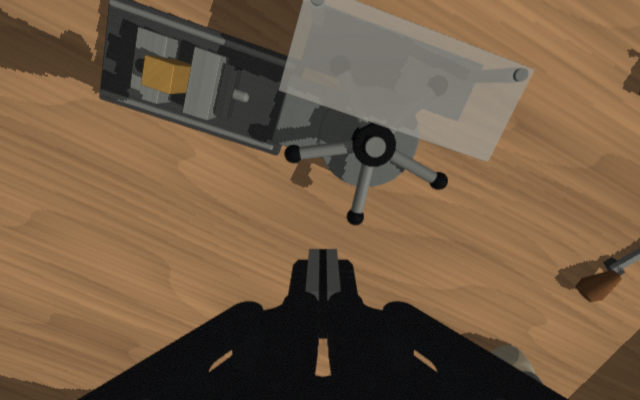

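Run:
```python
from h import *
p,d,K,W=snap('wrist','w28.png'); P=cloud(d,K,W).reshape(-1,3)
X=P[:,:2]@ex-.5703;Y=P[:,:2]@ey
m=(abs(X)<.03)&(abs(P[:,2]-.085)<.006)&(Y>0)&(Y<.05)
g=P[m][:,:2].astype(np.float32).copy(); print(cv2.minAreaRect(g),np.median(P[m][:,2]),np.median(X[m]),np.percentile(P[m][:,2],[5,95]))
p,d,K,W=snap('side','s28.png');x,y,w,h=250,130,160,120; cv2.imwrite('pics/s28c.png',cv2.resize(p[y:y+h,x:x+w,::-1],None,fx=5,fy=5,interpolation=cv2.INTER_CUBIC))
```

```text
((0.5593628287315369, 0.11458618938922882), (0.02388296276330948, 0.025058303028345108), 8.608284950256348) 0.08473843765813238 0.0005350621369132336 [0.08174767 0.08601709]
```

View pics/s28c.png

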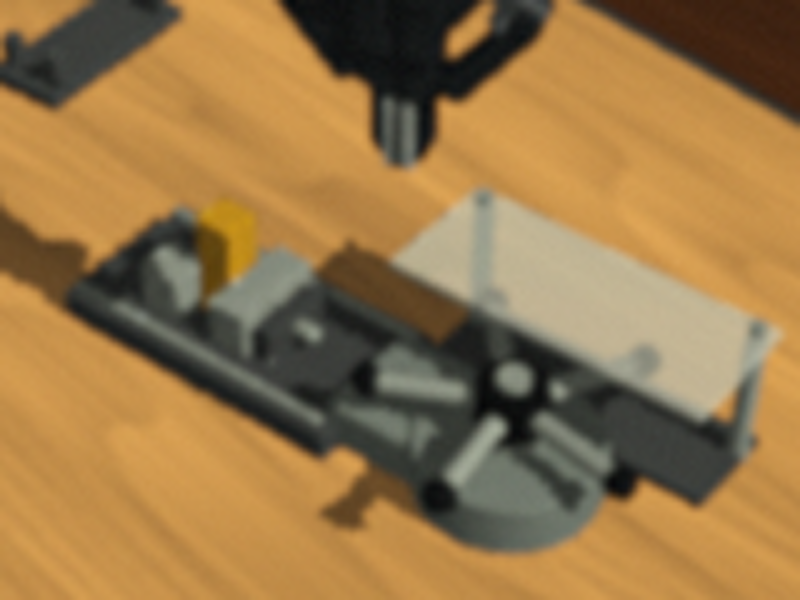

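The blank stands upright between both jaws, top at z 0.085, yaw 8.6° against the vice's 9.0°, and centred within 1 mm. The arm is clear of everything. Handing in.

```bash
python3 -c "
from workcell import env
print(env.hand_in())"
```

```text
the job is handed in; nothing more can be done
None
```

I stood the blank on the vice bed, let go of it and wound the vice shut with two spoke pushes. The total turn was about 2.7 rad in two pushes, and I handed in at about 29 s.

**Clamping:** I stopped when the force across the spoke, with the arm paused, had risen from about 8.4 N (free) to about 13 N. That is roughly 0.29 N m added, inside the 0.25 to 0.42 snug range. I estimate the jaw grips with about 20 N from the wheel angle and the spring data; I had no direct reading of it.

**Last checks:**
- The blank is upright, with its top at 85 mm. It is about 0.5 mm from the jaws' middle and within about 0.5° of square to the vice, with no visible gap to either jaw.
- The gripper was withdrawn and clear of everything.
- I did not re-measure the jar, graver and cradle, but the arm never went near them.

**What disagreed:**
- **Fingertips:** with the gripper shut, the fingertips stood about 10 mm behind the TCP, not 11 mm ahead of it as stated. My first approach therefore passed harmlessly over the spoke, and I lowered the tool and tried again.
- **Free drag:** the wheel's free drag read about 8 to 10 N instead of the stated 5 to 8 N, so I judged snugness by the rise in force and by the wheel angle. The two agreed.

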